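# Nest wedge tea cartons head to tail in a registered loading tray

## Task

First, while all the tea cartons are still on the bench, push the white loading tray snugly into the corner of the aluminium packing stop, its walled left end against the left bar and its far side against the far bar, and leave it there. Then pack all the wedge-shaped cartons in the tray, standing flat on its floor and square across it, alternately head to tail: the first with its head to the far side and its straight side flat against the tray's walled end, each next one turned round and pushed up close, with no gaps, so that they nest into one tight block. Do not disturb the jar, the tin or the brush.

Things in the scene. Friction and masses are not known exactly. Their poses are not given: they have to be found in the camera images.
- stops: Packing stop fixed to the bench: a corner of two aluminium bars, 25 mm wide, 20 mm high. Origin: the inside corner, on the bench top. The far bar (220 mm from the corner along -y) has its stop face at x = 0; the left bar (150 mm along -x) has its stop face at y = 0. The tray belongs on the -x, -y side.
- tray: Loose white plastic tray, 154 mm (x) by 268 mm (y), 0.5 kg. Origin: centre of the underside. Floor 5 mm thick; walls 8 mm thick, 28 mm high on both long sides (outside x = +-77 mm) and at the left end (outside y = +134, inside y = +126 mm); no wall at the right end (y = -134 mm). +x side goes against the far bar, +y end against the left bar.
- jar: Bystander: amber jar, 72 mm across, 64 mm high, beyond the work. Origin: centre of its underside.
- tin: Bystander: green tin, 76 mm across, 60 mm high, beyond the work. Origin: centre of its underside.
- brush: Bystander: small hand brush lying beyond the work. Origin: centre of its underside.
- pack1: Rigid wedge-shaped kraft carton, green label on top, 0.15 kg, 60 mm high; may be absent. Seen from above: 130 mm long (x), 56 mm wide at the base (x = -65 mm), 28 mm at the head (x = +65 mm, dark strip). One long side is straight (y = +21 mm), the other slants (y = -35 at base to -7 mm at head). Origin: underside, mid length and width (42 mm wide there). Nested, origins lie 42 mm apart.
- pack1_head (a point): Centre of the narrow head face of pack1, 30 mm above its underside.
- pack2: Rigid wedge-shaped kraft carton, orange label on top, 0.15 kg, 60 mm high; may be absent. Seen from above: 130 mm long (x), 56 mm wide at the base (x = -65 mm), 28 mm at the head (x = +65 mm, dark strip). One long side is straight (y = +21 mm), the other slants (y = -35 at base to -7 mm at head). Origin: underside, mid length and width (42 mm wide there). Nested, origins lie 42 mm apart.
- pack2_head (a point): Centre of the narrow head face of pack2, 30 mm above its underside.
- pack3: Rigid wedge-shaped kraft carton, yellow label on top, 0.15 kg, 60 mm high; may be absent. Seen from above: 130 mm long (x), 56 mm wide at the base (x = -65 mm), 28 mm at the head (x = +65 mm, dark strip). One long side is straight (y = +21 mm), the other slants (y = -35 at base to -7 mm at head). Origin: underside, mid length and width (42 mm wide there). Nested, origins lie 42 mm apart.
- pack3_head (a point): Centre of the narrow head face of pack3, 30 mm above its underside.
- pack4: Rigid wedge-shaped kraft carton, red label on top, 0.15 kg, 60 mm high; may be absent. Seen from above: 130 mm long (x), 56 mm wide at the base (x = -65 mm), 28 mm at the head (x = +65 mm, dark strip). One long side is straight (y = +21 mm), the other slants (y = -35 at base to -7 mm at head). Origin: underside, mid length and width (42 mm wide there). Nested, origins lie 42 mm apart.
- pack4_head (a point): Centre of the narrow head face of pack4, 30 mm above its underside.
- pack5: Rigid wedge-shaped kraft carton, blue label on top, 0.15 kg, 60 mm high; may be absent. Seen from above: 130 mm long (x), 56 mm wide at the base (x = -65 mm), 28 mm at the head (x = +65 mm, dark strip). One long side is straight (y = +21 mm), the other slants (y = -35 at base to -7 mm at head). Origin: underside, mid length and width (42 mm wide there). Nested, origins lie 42 mm apart.
- pack5_head (a point): Centre of the narrow head face of pack5, 30 mm above its underside.
Mind the look-alikes: they are no part of the job. Leave any turquoise look-alike of the pack4 alone. What is shaped like the pack3 but purple is not meant.

How it is judged (in metres and radians):
On the way:
1. the tray is registered against both bars of the stop (within 4 mm and 0.04 rad) while all the cartons are still on the bench, outside the tray (x of tray in the frame of stops between -0.082 and -0.074 m and y of tray in the frame of stops between -0.139 and -0.131 m and angle between the x axis of tray and the x axis of stops, either way round below 0.04 rad and height (world z) of each of pack1, pack2, pack3, pack4, pack5 below 0.003 m), for 0.2 s.
At the end, for the whole second after the job is handed in: Tray against both bars (4 mm, 0.04 rad). All cartons at rest, flat on its floor, square (0.07 rad), within 12 mm of its middle line; the first, head to the far side, within 6 mm of the end wall; each other 34 to 48 mm (42 is touching) beyond a neighbour turned the other way (x of tray in the frame of stops between -0.082 and -0.074 m and y of tray in the frame of stops between -0.139 and -0.131 m and angle between the x axis of tray and the x axis of stops, either way round below 0.04 rad and x of pack1 in the frame of tray between -0.012 and 0.012 m and z of pack1 in the frame of tray between 0.002 and 0.009 m and angle between each of pack1, pack2, pack3, pack4, pack5's own z axis and vertical below 0.06 rad and angle between the x axis of each of pack1, pack2, pack3, pack4, pack5 and the x axis of tray, either way round below 0.07 rad and linear speed of each of pack1, pack2, pack3, pack4, pack5 below 0.02 m/s and ((x of pack1_head in the frame of tray above 0.03 m and y of pack1 in the frame of tray above 0.099 m) or (x of pack1_head in the frame of tray above 0.03 m and x of pack2_head in the frame of pack1 below -0.03 m and y of pack2 in the frame of pack1 between 0.034 and 0.048 m) or (x of pack1_head in the frame of tray below -0.03 m and x of pack2_head in the frame of pack1 below -0.03 m and y of pack2 in the frame of pack1 between -0.048 and -0.034 m) or (x of pack1_head in the frame of tray above 0.03 m and x of pack3_head in the frame of pack1 below -0.03 m and y of pack3 in the frame of pack1 between 0.034 and 0.048 m) or (x of pack1_head in the frame of tray below -0.03 m and x of pack3_head in the frame of pack1 below -0.03 m and y of pack3 in the frame of pack1 between -0.048 and -0.034 m) or (x of pack1_head in the frame of tray above 0.03 m and x of pack4_head in the frame of pack1 below -0.03 m and y of pack4 in the frame of pack1 between 0.034 and 0.048 m) or (x of pack1_head in the frame of tray below -0.03 m and x of pack4_head in the frame of pack1 below -0.03 m and y of pack4 in the frame of pack1 between -0.048 and -0.034 m) or (x of pack1_head in the frame of tray above 0.03 m and x of pack5_head in the frame of pack1 below -0.03 m and y of pack5 in the frame of pack1 between 0.034 and 0.048 m) or (x of pack1_head in the frame of tray below -0.03 m and x of pack5_head in the frame of pack1 below -0.03 m and y of pack5 in the frame of pack1 between -0.048 and -0.034 m)) and x of pack2 in the frame of tray between -0.012 and 0.012 m and z of pack2 in the frame of tray between 0.002 and 0.009 m and ((x of pack2_head in the frame of tray above 0.03 m and y of pack2 in the frame of tray above 0.099 m) or (x of pack2_head in the frame of tray above 0.03 m and x of pack1_head in the frame of pack2 below -0.03 m and y of pack1 in the frame of pack2 between 0.034 and 0.048 m) or (x of pack2_head in the frame of tray below -0.03 m and x of pack1_head in the frame of pack2 below -0.03 m and y of pack1 in the frame of pack2 between -0.048 and -0.034 m) or (x of pack2_head in the frame of tray above 0.03 m and x of pack3_head in the frame of pack2 below -0.03 m and y of pack3 in the frame of pack2 between 0.034 and 0.048 m) or (x of pack2_head in the frame of tray below -0.03 m and x of pack3_head in the frame of pack2 below -0.03 m and y of pack3 in the frame of pack2 between -0.048 and -0.034 m) or (x of pack2_head in the frame of tray above 0.03 m and x of pack4_head in the frame of pack2 below -0.03 m and y of pack4 in the frame of pack2 between 0.034 and 0.048 m) or (x of pack2_head in the frame of tray below -0.03 m and x of pack4_head in the frame of pack2 below -0.03 m and y of pack4 in the frame of pack2 between -0.048 and -0.034 m) or (x of pack2_head in the frame of tray above 0.03 m and x of pack5_head in the frame of pack2 below -0.03 m and y of pack5 in the frame of pack2 between 0.034 and 0.048 m) or (x of pack2_head in the frame of tray below -0.03 m and x of pack5_head in the frame of pack2 below -0.03 m and y of pack5 in the frame of pack2 between -0.048 and -0.034 m)) and x of pack3 in the frame of tray between -0.012 and 0.012 m and z of pack3 in the frame of tray between 0.002 and 0.009 m and ((x of pack3_head in the frame of tray above 0.03 m and y of pack3 in the frame of tray above 0.099 m) or (x of pack3_head in the frame of tray above 0.03 m and x of pack1_head in the frame of pack3 below -0.03 m and y of pack1 in the frame of pack3 between 0.034 and 0.048 m) or (x of pack3_head in the frame of tray below -0.03 m and x of pack1_head in the frame of pack3 below -0.03 m and y of pack1 in the frame of pack3 between -0.048 and -0.034 m) or (x of pack3_head in the frame of tray above 0.03 m and x of pack2_head in the frame of pack3 below -0.03 m and y of pack2 in the frame of pack3 between 0.034 and 0.048 m) or (x of pack3_head in the frame of tray below -0.03 m and x of pack2_head in the frame of pack3 below -0.03 m and y of pack2 in the frame of pack3 between -0.048 and -0.034 m) or (x of pack3_head in the frame of tray above 0.03 m and x of pack4_head in the frame of pack3 below -0.03 m and y of pack4 in the frame of pack3 between 0.034 and 0.048 m) or (x of pack3_head in the frame of tray below -0.03 m and x of pack4_head in the frame of pack3 below -0.03 m and y of pack4 in the frame of pack3 between -0.048 and -0.034 m) or (x of pack3_head in the frame of tray above 0.03 m and x of pack5_head in the frame of pack3 below -0.03 m and y of pack5 in the frame of pack3 between 0.034 and 0.048 m) or (x of pack3_head in the frame of tray below -0.03 m and x of pack5_head in the frame of pack3 below -0.03 m and y of pack5 in the frame of pack3 between -0.048 and -0.034 m)) and x of pack4 in the frame of tray between -0.012 and 0.012 m and z of pack4 in the frame of tray between 0.002 and 0.009 m and ((x of pack4_head in the frame of tray above 0.03 m and y of pack4 in the frame of tray above 0.099 m) or (x of pack4_head in the frame of tray above 0.03 m and x of pack1_head in the frame of pack4 below -0.03 m and y of pack1 in the frame of pack4 between 0.034 and 0.048 m) or (x of pack4_head in the frame of tray below -0.03 m and x of pack1_head in the frame of pack4 below -0.03 m and y of pack1 in the frame of pack4 between -0.048 and -0.034 m) or (x of pack4_head in the frame of tray above 0.03 m and x of pack2_head in the frame of pack4 below -0.03 m and y of pack2 in the frame of pack4 between 0.034 and 0.048 m) or (x of pack4_head in the frame of tray below -0.03 m and x of pack2_head in the frame of pack4 below -0.03 m and y of pack2 in the frame of pack4 between -0.048 and -0.034 m) or (x of pack4_head in the frame of tray above 0.03 m and x of pack3_head in the frame of pack4 below -0.03 m and y of pack3 in the frame of pack4 between 0.034 and 0.048 m) or (x of pack4_head in the frame of tray below -0.03 m and x of pack3_head in the frame of pack4 below -0.03 m and y of pack3 in the frame of pack4 between -0.048 and -0.034 m) or (x of pack4_head in the frame of tray above 0.03 m and x of pack5_head in the frame of pack4 below -0.03 m and y of pack5 in the frame of pack4 between 0.034 and 0.048 m) or (x of pack4_head in the frame of tray below -0.03 m and x of pack5_head in the frame of pack4 below -0.03 m and y of pack5 in the frame of pack4 between -0.048 and -0.034 m)) and x of pack5 in the frame of tray between -0.012 and 0.012 m and z of pack5 in the frame of tray between 0.002 and 0.009 m and ((x of pack5_head in the frame of tray above 0.03 m and y of pack5 in the frame of tray above 0.099 m) or (x of pack5_head in the frame of tray above 0.03 m and x of pack1_head in the frame of pack5 below -0.03 m and y of pack1 in the frame of pack5 between 0.034 and 0.048 m) or (x of pack5_head in the frame of tray below -0.03 m and x of pack1_head in the frame of pack5 below -0.03 m and y of pack1 in the frame of pack5 between -0.048 and -0.034 m) or (x of pack5_head in the frame of tray above 0.03 m and x of pack2_head in the frame of pack5 below -0.03 m and y of pack2 in the frame of pack5 between 0.034 and 0.048 m) or (x of pack5_head in the frame of tray below -0.03 m and x of pack2_head in the frame of pack5 below -0.03 m and y of pack2 in the frame of pack5 between -0.048 and -0.034 m) or (x of pack5_head in the frame of tray above 0.03 m and x of pack3_head in the frame of pack5 below -0.03 m and y of pack3 in the frame of pack5 between 0.034 and 0.048 m) or (x of pack5_head in the frame of tray below -0.03 m and x of pack3_head in the frame of pack5 below -0.03 m and y of pack3 in the frame of pack5 between -0.048 and -0.034 m) or (x of pack5_head in the frame of tray above 0.03 m and x of pack4_head in the frame of pack5 below -0.03 m and y of pack4 in the frame of pack5 between 0.034 and 0.048 m) or (x of pack5_head in the frame of tray below -0.03 m and x of pack4_head in the frame of pack5 below -0.03 m and y of pack4 in the frame of pack5 between -0.048 and -0.034 m))).
It fails at once if the jar is disturbed (moved over 20 mm) (distance of jar from where it was at the start of the episode above 0.02 m).
It fails at once if the tin is disturbed (moved over 20 mm) (distance of tin from where it was at the start of the episode above 0.02 m).
It fails at once if the brush is disturbed (moved over 20 mm) (distance of brush from where it was at the start of the episode above 0.02 m).
Of pack1, pack2, pack3, pack4, pack5 only 3 to 5 are there at a start; the rules pass over those that are not, and their reading is None.
At some moment in a run one of pack1, pack2, pack3, pack4, pack5 may be knocked a few centimetres aside while the robot is not near it.
Once in a run the grip may slacken for a moment while it holds something.
It also fails if it takes over 210 s, if anything falls off the work surface, if the arm or the gripper's body presses on something with over 40 N, if the wrist force passes 120 N, or if a joint passes its speed limit or range.

## Robot

A 7-joint arm with a two-finger parallel gripper is mounted at the origin on the work surface. World frame = base frame: x ahead of the robot, y to its left, z up, the work surface at z = 0. Lengths are in m, angles in degrees, forces in N, time in s.
With the tool pointing down it reaches from about 0.425 to 0.875 m from the base axis. Payload 4.7 kg.
Tool frame: the origin (TCP) lies at the centre of the arm's flange, where the gripper is bolted on; the fingertips stand 182 mm ahead of it and the grasp point (between the pads) lies 164 mm ahead of it; z points along the fingers, y is the line along which they close (so a half turn about z gives the same grasp; the last joint's range is limited). The gripper opens to 87 mm and grips with 3 to 60 N. Pads are 19 mm wide; open, the fingers measure 117 mm over their backs; the gripper's body (75 mm by 190 mm) begins 51 mm behind the grasp point.
Start: joints at [-70.411, 18.392, -4.016, 83.108, 1.295, 78.541, -3.26], TCP at [0.209, 0.615, 0.405] pointing down, gripper open.
Joint ranges: [-163.93, 163.93], [-17.29, 119.83], [-79.2, 71.16], [3.27, 140.29], [-89.18, 269.18], [5.43, 117.66], [-154.24, 154.24]. Speed limits (degrees/s): [147.25, 147.25, 180, 180, 180, 180, 180].

## Interface

Orientations are given as [roll, pitch, yaw] about the fixed x, y, z axes, in that order (R = Rz(yaw) Ry(pitch) Rx(roll)).
In Python, from cell import env gives the robot as it stands. The module is installed in compiled form; this text tells all that it offers.
- The arm moves only by the tool step_arm, never from a script. Its argument "steps" is one flat list of numbers, 5 for each row, row after row: the opening, from 0 (shut) to 1 (fully open), then the shift along the tool's x, y, z in mm, then the turn about the tool's z in degrees. In form: [grip, dx, dy, dz, roll, grip, dx, dy, dz, roll, ...]. A call has 1 to 12 rows; each row shifts and turns the commanded pose from where the row before left it, along the tool's axes as they then stand; what a row does not reach is not made up. A row lasts 1/8 s, in which the tool goes at most 62.5 mm and 10.7 degrees, less where a joint would pass 70% of its speed; a pose out of reach is approached as far as the arm can. A call with a gripper value outside its range is refused whole. The fingers move at their own pace and stop on an object; "grip_force" is the grip in N (left out, the last holds). Time passes only in rows, so rows that do not move let the fingers close. It gives the time, the measured TCP pose, the force, the opening and the grip force at its end, in the units of the state.
- env.get_obs(): the state, without advancing time (a new reading comes with each control period).
- env.read_camera(name): name is "scene" or "top" or "wrist"; returns a dict with "image" (400x640x3 uint8, red, green, blue), "camera_matrix" (3x3 intrinsics, pixels), "R" (3x3) and "t" (3): a world point X has camera coordinates R X + t. Camera axes: x right, y down, z forward; pixel columns grow to the right and rows downward; lengths in m; the calibration is good to about 2 mm. A picture is of the moment at which its call begins. There is no depth.
- env.sign_off(): hands the job in; it is judged then, once.
The state is a dict: "time_s": time; "qpos": joint angles; "joint_velocities": joint speeds; "effort": joint torques, N m; "tool_pos": TCP position; "tool_rot": TCP orientation; "force": force on the tool from outside, world axes, zero at the start; "wrist_torque": the same for the moment, N m; "grip_width": finger opening in m; "grasp_force": force on a finger pad.
Only numpy, scipy, OpenCV 4.12 (cv2) and the standard library are available. Lean on these libraries where they do the work, as an engineer would, in place of code of your own. Each camera call takes 0.05 s, during which the arm holds its last target. There are 200 camera calls.

## Working session

There is one attempt and no reset: what is moved stays moved. The work goes in short steps, Python scripts to look and compute and a tool call to move; the robot and the scene stay as the last step left them, time stands still between calls to the robot, and variables do not carry over. Pictures are saved under pics/ and viewed, at most 14 in all, crops included, and the job is handed in when it is done.

Besides the shell and the picture viewer there is one more tool, called after "Emit:" by a JSON object that holds its "name" and its "arguments", one argument or row to a line. step_arm: Moves the arm, as the interface text tells. Its arguments: {"type":"object","properties":{"steps":{"type":"array","items":{"type":"number"}},"grip_force":{"type":"number"}},"required":["steps"]}

```bash
mkdir -p pics
cat > h.py <<'E'
import numpy as np, cv2
from cell import env
def cam(n,save=None):
    c=env.read_camera(n); c={k:np.array(v) for k,v in c.items()}
    if save: cv2.imwrite(f'pics/{save}.png',c['image'][:,:,::-1])
    return c
def ray(c,uv,z):
    d=c['R'].T@np.linalg.inv(c['camera_matrix'])@np.array([uv[0],uv[1],1.])
    o=-c['R'].T@c['t']; return o+d*(z-o[2])/d[2]
def proj(c,X):
    p=c['camera_matrix']@(c['R']@np.array(X)+c['t']); return p[:2]/p[2]
E
python3 - <<'E'
from h import *
o=env.get_obs()
for k,v in o.items(): print(k,np.round(v,3))
for n in('scene','top'):
    c=cam(n,n+'0'); print(n,np.round(-c['R'].T@c['t'],3),ray(c,(320,200),0))
E
```

```text
time_s 0.0
qpos [-70.409  18.44   -4.014  83.177   1.295  78.539  -3.261]
joint_velocities [-0.032  0.036  0.098 -0.021  0.019  0.065  0.018]
effort [-0.0000e+00 -4.9128e+01 -4.0400e-01 -3.1252e+01 -6.4000e-02  4.4000e-02
  0.0000e+00]
tool_pos [0.209 0.615 0.404]
tool_rot [-1.79890e+02  6.00000e-03  1.61217e+02]
force [ 0.737 -0.314  0.203]
wrist_torque [-0.026 -0.003  0.037]
grasp_force 0.0
grip_width 0.087
scene [1.297 0.185 1.182] [ 0.48711497 -0.01544435  0.        ]
top [0.374 0.002 1.007] [0.54743163 0.00932193 0.        ]
```

View pics/top0.png

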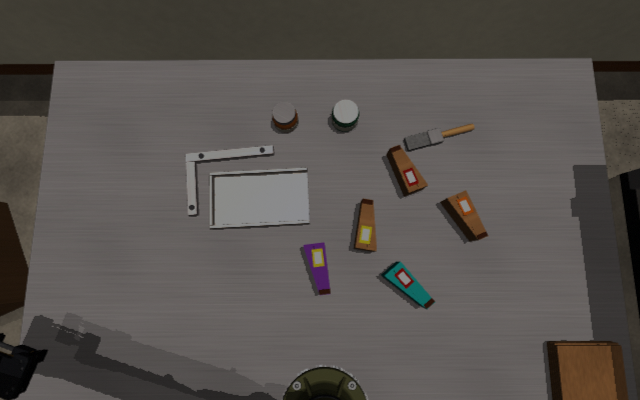

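View pics/scene0.png

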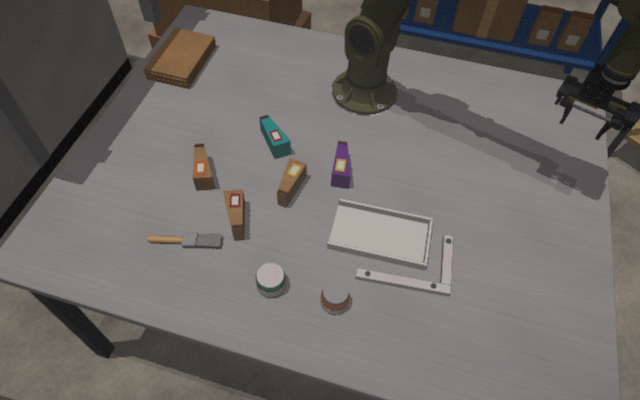

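Top view: red-label carton (407,170), orange (465,215), yellow (365,227); look-alikes are purple (317,268) and turquoise (408,284), which match no wanted carton by colour, so they are left alone. The tray is at (260,199) and the stop corner at about (197,160).

Run:
```python
from h import *
c=cam('top'); im=c['image'][:,:,::-1].copy()
hsv=cv2.cvtColor(im,cv2.COLOR_BGR2HSV)
crop=lambda a:cv2.resize(a[100:310,170:500],None,fx=2.4,fy=2.4,interpolation=cv2.INTER_CUBIC)
cv2.imwrite('pics/crop1.png',crop(im))
for p in [(260,199),(230,155),(192,190),(205,168),(150,200),(365,212),(373,230),(405,158),(415,190),(455,206),(470,228)]:
    print(p,hsv[p[1],p[0]])
def rep(name,m,z,amin):
    cs,_=cv2.findContours(m,cv2.RETR_EXTERNAL,cv2.CHAIN_APPROX_NONE)
    for k in cs:
        if cv2.contourArea(k)<amin: continue
        ap=cv2.approxPolyDP(k,3,True)[:,0]
        print(name,cv2.contourArea(k),[(tuple(map(int,p)),tuple(map(float,np.round(ray(c,p,z)[:2],3)))) for p in ap])
w=((hsv[...,2]>150)&(hsv[...,1]<40)).astype(np.uint8); w[:,:170]=0;w[:130]=0;w[240:]=0;w[:,330:]=0
rep('white',w,0.024,100)
b=((hsv[...,1]>110)&(hsv[...,0]<20)).astype(np.uint8); b[:,:340]=0;b[:140]=0;b[250:]=0;b[:,490:]=0
rep('brown',b,0.06,200)
```

```text
(260, 199) [  0   0 138]
(230, 155) [ 30   7 137]
(192, 190) [ 23   7 138]
(205, 168) [  9  17 103]
(150, 200) [ 10  15 102]
(365, 212) [ 14 158 102]
(373, 230) [ 14 160 105]
(405, 158) [ 14 158 102]
(415, 190) [ 13 157  47]
(455, 206) [ 14 159 104]
(470, 228) [ 14 160  97]
brown 796.5 [((363, 199), (0.539, -0.104)), ((354, 247), (0.415, -0.078)), ((375, 249), (0.409, -0.131)), ((372, 200), (0.536, -0.127))]
brown 1088.0 [((441, 202), (0.53, -0.307)), ((469, 240), (0.431, -0.373)), ((487, 235), (0.443, -0.42)), ((465, 191), (0.559, -0.371))]
brown 956.5 [((399, 145), (0.685, -0.203)), ((391, 148), (0.677, -0.182)), ((387, 156), (0.655, -0.17)), ((405, 195), (0.549, -0.214)), ((426, 183), (0.581, -0.27))]
```

View pics/crop1.png

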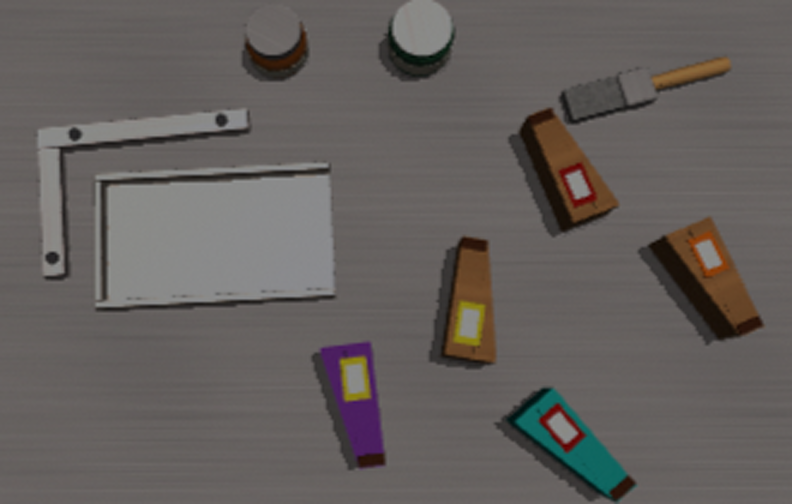

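The crop confirms the red, orange and yellow kraft cartons are the ones meant (head strips are dark), with purple and turquoise excluded. The tray's walled end faces left and it stands about 20 mm short of both bars.

```bash
cat > meas.py <<'E'
from h import *
def measure(c,show=True):
    im=c['image'][:,:,::-1].copy(); hsv=cv2.cvtColor(im,cv2.COLOR_BGR2HSV)
    def polys(m,amin,eps):
        cs,_=cv2.findContours(m.astype(np.uint8),cv2.RETR_EXTERNAL,cv2.CHAIN_APPROX_NONE)
        return [(cv2.contourArea(k),k,cv2.approxPolyDP(k,eps,True)[:,0]) for k in cs if cv2.contourArea(k)>amin]
    return hsv,polys
E
python3 - <<'E'
from meas import *
c=cam('top'); hsv,polys=measure(c)
w=(hsv[...,2]>118)&(hsv[...,1]<35); w[:,:170]=0;w[:135]=0;w[240:]=0;w[:,330:]=0
for a,k,ap in polys(w,100,2.5):
    z=.02 if a<2500 else .028
    print('white',a,[(tuple(map(int,p)),tuple(map(float,np.round(ray(c,p,z)[:2],3)))) for p in ap])
    r=cv2.minAreaRect(np.array([ray(c,p,z)[:2] for p in k[:,0]],np.float32)); print(np.round(r[0],4),np.round(r[1],4),r[2])
b=(hsv[...,1]>110)&(hsv[...,0]<20)&(hsv[...,2]>75); b[:,:340]=0;b[:140]=0;b[255:]=0;b[:,490:]=0
for a,k,ap in polys(b,200,2):
    print('top',a,[(tuple(map(int,p)),tuple(map(float,np.round(ray(c,p,.06)[:2],3)))) for p in ap])
d=(hsv[...,1]>110)&((hsv[...,0]<9)|(hsv[...,0]>170))&(hsv[...,2]<70); d[:,:340]=0;d[:140]=0;d[255:]=0;d[:,490:]=0
for a,k,ap in polys(d,10,2):
    print('head',a,np.round(ray(c,k[:,0].mean(0),.06),3))
for a in[(hsv[...,1]>110)&(hsv[...,2]>100)]:pass
s=cam('scene')
# heights by two views: label centroids
from scipy.optimize import least_squares
hs=cv2.cvtColor(s['image'],cv2.COLOR_RGB2HSV)
def lab(h,box):
    m=(h[...,1]<40)&(h[...,2]>150); M=np.zeros_like(m); x0,y0,x1,y1=box; M[y0:y1,x0:x1]=1; y,x=np.nonzero(m&M); return np.array([x.mean(),y.mean()]) if len(x) else None
for n,b1,b2 in [('red',(402,167,420,185),(225,193,245,208)),('orange',(455,198,475,216),(190,160,212,178)),('yellow',(357,225,377,245),(283,160,304,178))]:
    u,v=lab(hsv,b1),lab(hs,b2)
    if u is None or v is None: print(n,u,v); continue
    r=least_squares(lambda X:np.r_[proj(c,X)-u,proj(s,X)-v],[.5,-.2,.05]); print(n,np.round(r.x,4),r.cost)
E
```

```text
white 4532.0 [((306, 173), (0.618, 0.047)), ((216, 177), (0.608, 0.293)), ((215, 224), (0.479, 0.29)), ((210, 227), (0.471, 0.303)), ((308, 222), (0.483, 0.041))]
[0.5447 0.1742] [0.1377 0.265 ] 2.7264983654022217
white 127.5 [((306, 168), (0.634, 0.048)), ((210, 174), (0.618, 0.312))]
[0.6268 0.18  ] [0.0067 0.2653] 2.7161316871643066
white 910.5 [((272, 145), (0.701, 0.143)), ((186, 154), (0.676, 0.382)), ((188, 205), (0.532, 0.368)), ((195, 206), (0.529, 0.349)), ((191, 211), (0.516, 0.359)), ((188, 208), (0.524, 0.368)), ((188, 214), (0.507, 0.367)), ((195, 213), (0.51, 0.348)), ((193, 162), (0.653, 0.361)), ((189, 160), (0.659, 0.373)), ((272, 152), (0.68, 0.142))]
[0.6039 0.255 ] [0.1728 0.2421] 5.484853744506836
top 665.5 [((362, 204), (0.526, -0.101)), ((356, 247), (0.415, -0.083)), ((375, 250), (0.407, -0.131)), ((373, 207), (0.518, -0.129))]
top 657.5 [((449, 197), (0.543, -0.329)), ((476, 235), (0.444, -0.392)), ((485, 231), (0.454, -0.416)), ((465, 191), (0.559, -0.371))]
top 622.5 [((393, 152), (0.666, -0.187)), ((409, 191), (0.56, -0.225)), ((426, 185), (0.576, -0.27)), ((402, 149), (0.674, -0.211))]
red None [234.5 200. ]
orange None [200. 167.]
yellow None [293.81081081 169.59459459]
```

Emit:
{"name": "step_arm", "arguments": {
  "steps": [1,0,0,0,-8.1,1,0,0,0,-8.1,1,0,0,0,-8.1,1,-22,-50,0,0,1,-22,-50,0,0,1,-22,-50,0,0,1,-22,-50,0,0,1,-22,-50,0,0,1,-22,-50,0,0,1,-22,-50,0,0,1,-22,-50,0,0,1,-22,-50,0,0]
}}

```text
time_s: 1.75
tool_pos: [0.4502, 0.1848, 0.405]
tool_rot: [180.0, 0.0, -174.5]
force: [0.7, 0.1, -0.4]
grip_width: 0.0871
grasp_force: 0.0
```

```bash
cat >> h.py <<'E'
S=np.array([.653,.358]); A=np.deg2rad(5.5)
def Rm(a): return np.array([[np.cos(a),-np.sin(a)],[np.sin(a),np.cos(a)]])
def st2w(p): return S+Rm(A)@np.array(p)
def w2st(p): return Rm(A).T@(np.array(p)[:2]-S)
def go(target,z=None,yaw=None):
    "tool-frame shift (mm) in present axes, after turning to yaw (deg world)"
    o=env.get_obs(); p=np.array(o['tool_pos']); y0=o['tool_rot'][2]; y=y0 if yaw is None else yaw
    d=Rm(np.deg2rad(y)).T@(np.array(target)-p[:2])*1e3
    t=(y0-y+180)%360-180
    print('t',round(o['time_s'],2),'pos',np.round(p,4),'rot',np.round(o['tool_rot'],2),'F',np.round(o['force'],1),'j7',round(o['qpos'][6],1),'| turn',round(t,1),'dx,dy',np.round([d[0],-d[1]],1),'dz',None if z is None else round((p[2]-z)*1e3,1))
E
python3 - <<'E'
from h import *
go(st2w((-.219,-.15)),.193,185.5); print(np.round(env.get_obs()['qpos'],1))
E
```

```text
t 1.75 pos [0.4502 0.1848 0.405 ] rot [ 1.7997e+02  4.0000e-02 -1.7447e+02] F [ 0.7  0.1 -0.4] j7 69.7 | turn 0.0 dx,dy [0.5 3. ] dz 212.0
[-39.7  -2.   13.9 106.1   0.5  75.8  69.7]
```

Emit:
{"name": "step_arm", "arguments": {
  "steps": [1,0,3,53,0,1,0,0,53,0,1,0,0,53,0,1,0,0,53,0,1,0,0,0,0,1,-6,0,0,0,1,-6,0,0,0,1,-6,0,0,0,1,-6,0,0,0,1,-6,0,0,0,1,-6,0,0,0,1,-4,0,0,0]
}}

```text
time_s: 3.25
tool_pos: [0.4891, 0.1935, 0.1941]
tool_rot: [180.0, -0.1, -174.5]
force: [-7.2, 0.6, 5.7]
grip_width: 0.0869
grasp_force: 3.6
```

Run:
```python
from h import *
go(st2w((-.1635,-.15)),.193,185.5); c=cam('wrist','w1'); cam('top','top1')
```

```text
t 3.25 pos [0.4891 0.1935 0.1941] rot [ 1.7996e+02 -8.0000e-02 -1.7449e+02] F [-7.2  0.6  5.7] j7 75.1 | turn 0.0 dx,dy [-15.4  -2. ] dz 1.1
```

View pics/top1.png

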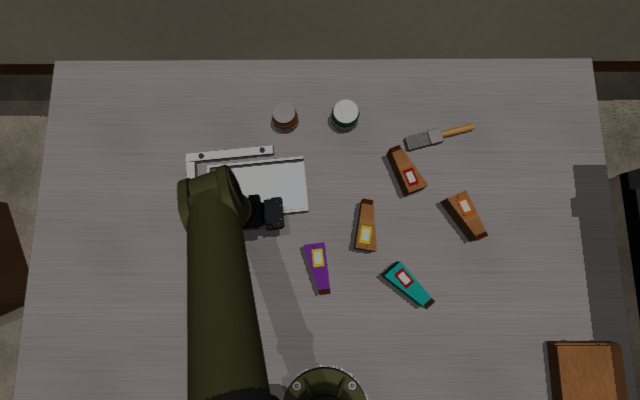

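The tray has moved up towards the far bar (its right end now near (306,187)), and a gap of roughly 6 px remains. I continue pushing in small steps.

Emit:
{"name": "step_arm", "arguments": {
  "steps": [1,-3,0,0,0,1,-3,0,0,0,1,-3,0,0,0,1,-3,0,0,0,1,0,0,0,0]
}}

```text
time_s: 3.98
tool_pos: [0.5011, 0.1949, 0.1936]
tool_rot: [180.0, -0.0, -174.5]
force: [-4.6, -0.8, 3.8]
grip_width: 0.0872
grasp_force: 2.6
```

Emit:
{"name": "step_arm", "arguments": {
  "steps": [1,-2,0,0,0,1,-2,0,0,0,1,0,0,0,0]
}}

```text
time_s: 4.35
tool_pos: [0.5049, 0.1952, 0.1934]
tool_rot: [180.0, -0.0, -174.5]
force: [-5.1, 0.4, 3.6]
grip_width: 0.0871
grasp_force: 2.7
```

Emit:
{"name": "step_arm", "arguments": {
  "steps": [1,-2,0,0,0,1,-2,0,0,0,1,0,0,0,0]
}}

```text
time_s: 4.72
tool_pos: [0.5078, 0.1955, 0.1933]
tool_rot: [180.0, -0.3, -174.5]
force: [-9.8, -0.9, 7.4]
grip_width: 0.0869
grasp_force: 4.9
```

Emit:
{"name": "step_arm", "arguments": {
  "steps": [1,-1.5,0,0,0,1,-1.5,0,0,0,1,0,0,0,0]
}}

```text
time_s: 5.1
tool_pos: [0.5089, 0.1957, 0.1931]
tool_rot: [-180.0, -0.6, -174.4]
force: [-16.5, -2.4, 14.5]
grip_width: 0.0874
grasp_force: 8.6
```

Emit:
{"name": "step_arm", "arguments": {
  "steps": [1,8,0,0,0,0.5,0,0,-50,0,0,-30,20,0,0,0,-30,20,0,0,0,-30,20,0,0,0,0,0,0,0,0,0,0,23,0,0,0,0,22,0,0,0,6,0,0,0,0,6,0,0,0,0,6,0,0,0,0,6,0,0]
}}

```text
time_s: 6.6
tool_pos: [0.5858, 0.2879, 0.1988]
tool_rot: [180.0, 0.1, -174.5]
force: [-0.7, -0.0, 0.0]
grip_width: 0.0007
grasp_force: 0.0
```

Run:
```python
from h import *
go(st2w((-.077,-.023)),.197,185.5); cam('top','top2')
```

```text
t 6.6 pos [0.5858 0.2879 0.1988] rot [ 1.7995e+02  9.0000e-02 -1.7446e+02] F [-0.7 -0.   0. ] j7 72.4 | turn 0.0 dx,dy [ 3.4 40.3] dz 1.8
```

Emit:
{"name": "step_arm", "arguments": {
  "steps": [0,0,5,0,0,0,0,5,0,0,0,0,5,0,0,0,0,5,0,0,0,0,5,0,0,0,0,5,0,0,0,0,0,0,0]
}}

```text
time_s: 7.52
tool_pos: [0.5833, 0.3138, 0.1977]
tool_rot: [-179.7, -0.1, -174.6]
force: [-1.3, -7.7, 5.5]
grip_width: 0.0002
grasp_force: 3.6
```

Emit:
{"name": "step_arm", "arguments": {
  "steps": [0,0,2,0,0,0,0,2,0,0,0,0,2,0,0,0,0,0,0,0]
}}

```text
time_s: 8.02
tool_pos: [0.5829, 0.3188, 0.1977]
tool_rot: [-179.6, -0.1, -174.7]
force: [-2.8, -9.6, 5.7]
grip_width: 0.0008
grasp_force: 4.5
```

Emit:
{"name": "step_arm", "arguments": {
  "steps": [0,0,2,0,0,0,0,2,0,0,0,0,0,0,0]
}}

```text
time_s: 8.4
tool_pos: [0.5825, 0.3226, 0.1978]
tool_rot: [-179.6, -0.1, -174.7]
force: [-2.2, -9.1, 5.1]
grip_width: 0.0002
grasp_force: 4.6
```

Emit:
{"name": "step_arm", "arguments": {
  "steps": [0,0,2,0,0,0,0,2,0,0,0,0,0,0,0]
}}

```text
time_s: 8.78
tool_pos: [0.5821, 0.3266, 0.1977]
tool_rot: [-179.6, -0.2, -174.7]
force: [-2.7, -9.1, 5.8]
grip_width: 0.0002
grasp_force: 4.6
```

Emit:
{"name": "step_arm", "arguments": {
  "steps": [0,0,2,0,0,0,0,2,0,0,0,0,0,0,0]
}}

```text
time_s: 9.15
tool_pos: [0.5819, 0.3299, 0.1977]
tool_rot: [-179.5, -0.2, -174.7]
force: [-2.1, -10.6, 6.1]
grip_width: 0.0008
grasp_force: 5.4
```

Emit:
{"name": "step_arm", "arguments": {
  "steps": [0,0,2,0,0,0,0,1,0,0,0,0,0,0,0]
}}

```text
time_s: 9.52
tool_pos: [0.582, 0.3306, 0.1977]
tool_rot: [-179.3, -0.2, -174.8]
force: [-4.4, -15.1, 8.6]
grip_width: 0.0006
grasp_force: 7.6
```

Run:
```python
from h import *
o=env.get_obs(); print(np.round(w2st(o['tool_pos']),4), o['force']); c=cam('wrist','w2')
```

```text
[-0.0733 -0.0205] [ -4.43646339 -15.05030968   8.61764423]
```

View pics/w2.png

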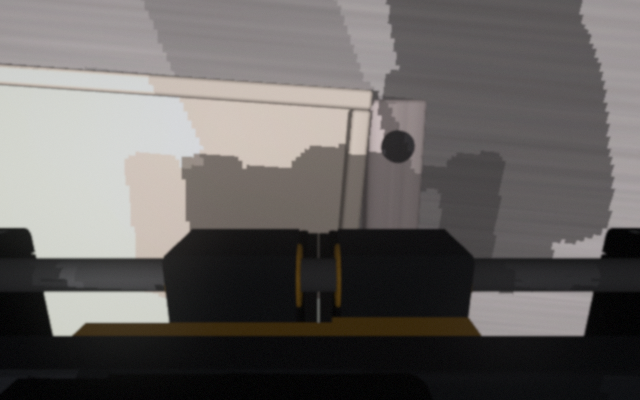

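The wrist view shows the tray's end wall lying against the left bar (boundary near column 369, rows 100-230). I lift and check the whole corner from above.

Emit:
{"name": "step_arm", "arguments": {
  "steps": [0,0,-4,0,0,0,0,0,-50,0,0,0,-20,-60,0,0,-20,-40,-60,0,0,-40,-40,-60,0,0,-40,0,-20,0,0,0,0,0,0]
}}

```text
time_s: 10.45
tool_pos: [0.6779, 0.2584, 0.4239]
tool_rot: [180.0, 0.2, -174.6]
force: [-0.2, -0.1, -0.4]
grip_width: 0.0004
grasp_force: 0.0
```

Run:
```python
from h import *
o=env.get_obs(); print(o['tool_pos']); c=cam('wrist','w3'); print(np.round(c['R'],3),np.round(-c['R'].T@c['t'],3),c['camera_matrix'][0])
```

```text
[0.6778949  0.25836634 0.42386863]
[[-0.094  0.996  0.001]
 [ 0.963  0.091  0.253]
 [ 0.252  0.024 -0.967]] [0.611 0.251 0.404] [353.19924709   0.         318.00342129]
```

View pics/w3.png

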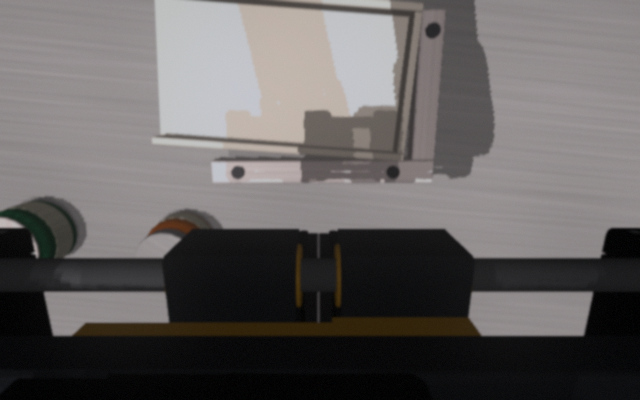

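The tray has turned slightly: its far wall runs from (153,140) to (400,157) while the far bar runs level at row 160, so the right end stands off. I'll push again at the near wall, to the right of centre.

Run:
```python
from h import *
c=cam('wrist'); f=lambda u,z:np.round(ray(c,u,z)[:2],4)
for n,a,b,z in [('far outer top',(213,182),(432,181),.02),('far inner top',(213,160),(400,160),.02),('left inner',(425,12),(413,150),.02),('left outer',(444,12),(433,160),.02),('tray far rim',(153,142),(400,158),.028),('tray left rim',(416,8),(401,157),.028)]:
    A,B=f(a,z),f(b,z); d=B-A; print(n,A,B,'ang',np.round(np.degrees(np.arctan2(d[1],d[0])),2),np.linalg.norm(d))
go(st2w((-.185,-.17)),.25,185.5)
```

```text
far outer top [0.698  0.1443] [0.6738 0.3847] ang 95.75 0.24161498297911904
far inner top [0.6736 0.1438] [0.6542 0.346 ] ang 95.48 0.20312853073854492
left inner [0.5073 0.3481] [0.6421 0.3583] ang 4.33 0.13518535423632255
left outer [0.5055 0.3667] [0.6508 0.3817] ang 5.89 0.14607220817116454
tray far rim [0.6592 0.0829] [0.6511 0.3437] ang 91.78 0.2609257557237307
tray left rim [0.5068 0.3369] [0.65   0.3446] ang 3.08 0.14340686873368375
t 10.55 pos [0.6754 0.2596 0.4214] rot [-1.8000e+02 -1.2000e-01 -1.7446e+02] F [ 0.4  0.  -0.1] j7 77.1 | turn 0.0 dx,dy [197.8 -69.9] dz 171.4
```

Emit:
{"name": "step_arm", "arguments": {
  "steps": [1,50,-23,0,0,1,50,-23,20,0,1,50,-22,40,0,1,49,-22,50,0,1,0,0,60,0,1,0,0,58,0,1,0,0,0,0,1,-5,0,0,0,1,-5,0,0,0,1,-4,0,0,0,1,-3,0,0,0,1,0,0,0,0]
}}

```text
time_s: 12.05
tool_pos: [0.5121, 0.158, 0.2059]
tool_rot: [180.0, -0.4, -174.4]
force: [-11.0, -2.0, 9.2]
grip_width: 0.0869
grasp_force: 5.9
```

Emit:
{"name": "step_arm", "arguments": {
  "steps": [1,-2,0,0,0,1,-2,0,0,0,1,-1,0,0,0,1,0,0,0,0]
}}

```text
time_s: 12.55
tool_pos: [0.5141, 0.1584, 0.2055]
tool_rot: [-180.0, -1.0, -174.4]
force: [-22.0, -3.6, 18.9]
grip_width: 0.0867
grasp_force: 11.6
```

Run:
```python
from h import *
go(st2w((-.1635,-.19)),.193,185.5);print(w2st(env.get_obs()['tool_pos']))
```

```text
t 12.55 pos [0.5141 0.1584 0.2055] rot [-179.98   -0.98 -174.41] F [-22.   -3.6  18.9] j7 80.5 | turn 0.1 dx,dy [ 6.1 -4.6] dz 12.5
[-0.15737204 -0.18535748]
```

Emit:
{"name": "step_arm", "arguments": {
  "steps": [1,8,0,0,0,0.5,0,0,-50,0,0,-39,40,0,0,0,-39,40,0,0,0,-39,40,0,0,0,0,0,0,0,0,0,0,29,0,0,0,0,29,0,0,0,10,0,0,0,0,10,0,0,0,0,8,0,0,0,0,0,0,0]
}}

```text
time_s: 14.05
tool_pos: [0.613, 0.3181, 0.1984]
tool_rot: [179.9, 0.1, -174.4]
force: [0.2, -0.0, 0.2]
grip_width: 0.0008
grasp_force: 0.0
```

Emit:
{"name": "step_arm", "arguments": {
  "steps": [0,0,4,0,0,0,0,4,0,0,0,0,0,0,0]
}}

```text
time_s: 14.42
tool_pos: [0.6122, 0.3247, 0.1971]
tool_rot: [180.0, -0.0, -174.5]
force: [0.7, -0.1, -0.5]
grip_width: 0.0
grasp_force: 0.0
```

Emit:
{"name": "step_arm", "arguments": {
  "steps": [0,0,3,0,0,0,0,3,0,0,0,0,0,0,0]
}}

```text
time_s: 14.8
tool_pos: [0.6116, 0.3306, 0.1971]
tool_rot: [180.0, 0.0, -174.5]
force: [0.6, -0.2, 0.2]
grip_width: 0.0007
grasp_force: 0.0
```

Emit:
{"name": "step_arm", "arguments": {
  "steps": [0,0,2,0,0,0,0,2,0,0,0,0,1,0,0,0,0,0,0,0]
}}

```text
time_s: 15.3
tool_pos: [0.6116, 0.3344, 0.1972]
tool_rot: [-179.9, 0.0, -174.5]
force: [-0.0, -4.6, 1.4]
grip_width: 0.0006
grasp_force: 2.2
```

Emit:
{"name": "step_arm", "arguments": {
  "steps": [0,0,2,0,0,0,0,0,0,0]
}}

```text
time_s: 15.55
tool_pos: [0.6113, 0.3368, 0.1971]
tool_rot: [-180.0, 0.0, -174.5]
force: [0.5, -4.7, 1.6]
grip_width: 0.0004
grasp_force: 2.6
```

Emit:
{"name": "step_arm", "arguments": {
  "steps": [0,0,2,0,0,0,0,0,0,0]
}}

```text
time_s: 15.8
tool_pos: [0.6113, 0.3373, 0.1971]
tool_rot: [-179.8, -0.0, -174.5]
force: [-1.0, -8.1, 2.7]
grip_width: 0.0002
grasp_force: 4.0
```

Emit:
{"name": "step_arm", "arguments": {
  "steps": [0,0,2,0,0,0,0,0,0,0]
}}

```text
time_s: 16.05
tool_pos: [0.6114, 0.3378, 0.1971]
tool_rot: [-179.7, -0.1, -174.6]
force: [-1.5, -10.2, 4.4]
grip_width: 0.0004
grasp_force: 5.4
```

Emit:
{"name": "step_arm", "arguments": {
  "steps": [0,0,2,0,0,0,0,0,0,0,0,0,-8,0,0,0,0,-50,-50,0,0,0,-60,-60,0,0,-30,-60,-50,0,0,-40,0,-50,0,0,-20,80,-10,0,0,0,0,0,0]
}}

```text
time_s: 17.18
tool_pos: [0.6929, 0.2796, 0.3796]
tool_rot: [179.5, 0.1, -173.8]
force: [-0.8, 0.8, -1.5]
grip_width: 0.0005
grasp_force: 0.0
```

Run:
```python
from h import *
o=env.get_obs(); print(o['tool_pos'],o['force']); c=cam('wrist','w4'); np.savez('w4',**c)
```

```text
[0.69288429 0.27964112 0.37958829] [-0.79426565  0.76659363 -1.49109536]
```

View pics/w4.png

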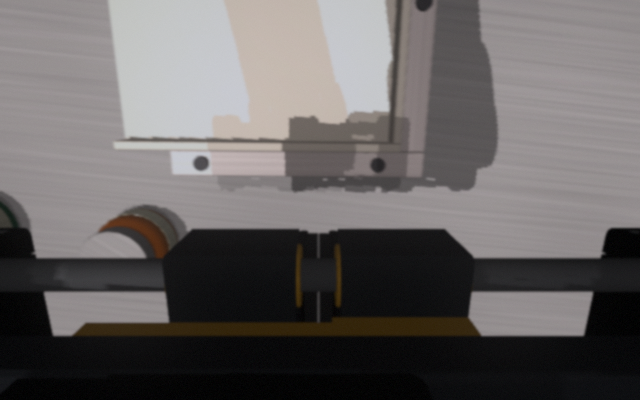

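The tray is now snug: its far rim runs (113,145)–(400,148), parallel to and touching the far bar (row 151), and its end wall lies along the left bar at column ~405. Next I locate the cartons and refine the tray.

Run:
```python
from meas import *
c=dict(np.load('w4.npz')); f=lambda u,z:np.round(ray(c,u,z)[:2],4)
g=cv2.cvtColor(c['image'],cv2.COLOR_RGB2GRAY).astype(int)
for x in (180,250,380): print('col',x,list(g[134:160,x]))
print('row40',list(g[40,380:445])); print('row100',list(g[100,380:445]))
c=cam('top'); cv2.imwrite('pics/top3.png',c['image'][:,:,::-1]); np.savez('top3',**c)
hsv,polys=measure(c)
g=hsv[...,2].astype(int); print('top col 240',list(g[140:215,240])); print('top row 180',list(g[185,180:215]))
b=(hsv[...,1]>110)&(hsv[...,0]<20)&(hsv[...,2]>75); b[:,:340]=0;b[:140]=0;b[255:]=0;b[:,490:]=0
for a,k,ap in polys(b,200,2): print('top',a,[tuple(map(float,np.round(ray(c,p,.06)[:2],3))) for p in ap])
```

```text
col 180 [np.int64(200), np.int64(194), np.int64(179), np.int64(151), np.int64(121), np.int64(100), np.int64(97), np.int64(124), np.int64(162), np.int64(188), np.int64(198), np.int64(199), np.int64(200), np.int64(197), np.int64(192), np.int64(180), np.int64(171), np.int64(181), np.int64(193), np.int64(198), np.int64(200), np.int64(200), np.int64(200), np.int64(200), np.int64(200), np.int64(200)]
col 250 [np.int64(188), np.int64(188), np.int64(187), np.int64(180), np.int64(157), np.int64(122), np.int64(97), np.int64(98), np.int64(124), np.int64(156), np.int64(176), np.int64(181), np.int64(182), np.int64(181), np.int64(178), np.int64(171), np.int64(158), np.int64(153), np.int64(165), np.int64(175), np.int64(179), np.int64(179), np.int64(178), np.int64(177), np.int64(179), np.int64(182)]
col 380 [np.int64(98), np.int64(99), np.int64(99), np.int64(99), np.int64(99), np.int64(98), np.int64(95), np.int64(88), np.int64(79), np.int64(80), np.int64(89), np.int64(96), np.int64(100), np.int64(100), np.int64(100), np.int64(100), np.int64(96), np.int64(90), np.int64(89), np.int64(91), np.int64(93)
[... 3239 characters left out ...]
, np.int64(58), np.int64(101), np.int64(107), np.int64(107), np.int64(108), np.int64(108), np.int64(108), np.int64(110), np.int64(113), np.int64(115), np.int64(99), np.int64(47), np.int64(53), np.int64(83), np.int64(115), np.int64(127), np.int64(156), np.int64(173), np.int64(172), np.int64(173), np.int64(174), np.int64(173), np.int64(173), np.int64(173), np.int64(172), np.int64(172), np.int64(173), np.int64(173)]
top 697.5 [(0.529, -0.101), (0.417, -0.08), (0.407, -0.131), (0.531, -0.127), (0.523, -0.124)]
top 685.5 [(0.543, -0.329), (0.535, -0.325), (0.441, -0.392), (0.454, -0.416), (0.559, -0.371)]
top 644.5 [(0.666, -0.184), (0.56, -0.222), (0.573, -0.267), (0.581, -0.27), (0.68, -0.206)]
```

Run:
```python
from h import *
c=dict(np.load('w4.npz'))
print('expect x -.008'); 
for u in [(180,141.7),(250,142.7),(380,144)]: print(w2st(ray(c,u,.028)))
print('x 0')
for u in [(180,150),(250,150.8),(380,152)]: print(w2st(ray(c,u,.028)))
print('x -.008 floor')
for u in [(180,137.3),(250,138.6)]: print(w2st(ray(c,u,.005)))
print('y -.008 / 0')
for u in [(399,40),(396,100)]: print(w2st(ray(c,u,.028)))
for u in [(407.5,40),(403,100)]: print(w2st(ray(c,u,.028)))
t=dict(np.load('top3.npz'))
print('top: x -.008 (rim in)',w2st(ray(t,(240,158.4),.028)),'near rim outer -.154',w2st(ray(t,(240,210.4),.028)))
print('left rim in -.008?',w2st(ray(t,(203,185),.028)))
```

```text
expect x -.008
[-0.00390743 -0.20728206]
[-0.00368286 -0.14258258]
[-0.00377845 -0.02153093]
x 0
[ 0.00376276 -0.20794104]
[ 0.0038229  -0.14285685]
[ 0.00366791 -0.02111533]
x -.008 floor
[-0.00605269 -0.21552395]
[-0.00553097 -0.14656032]
y -.008 / 0
[-0.09367098 -0.00998133]
[-0.04344742 -0.00922167]
[-0.09377038 -0.00257006]
[-0.04352296 -0.00286793]
top: x -.008 (rim in) [-0.00522757 -0.12900011] near rim outer -.154 [-0.14976184 -0.1196595 ]
left rim in -.008? [-0.06978553 -0.0238715 ]
```

```bash
sed -i 's/^S=np.array.*/S=np.array([.657,.3594]); A=np.deg2rad(5.5)/' h.py
python3 - <<'E'
from h import *
go((.5655,-.13),.40,169.4)
E
```

```text
t 17.27 pos [0.6935 0.2735 0.3785] rot [ 1.7985e+02 -3.0000e-02 -1.7420e+02] F [ 0.6 -0.2  0.3] j7 77.3 | turn 16.4 dx,dy [  51.6 -420.1] dz -21.5
```

Emit:
{"name": "step_arm", "arguments": {
  "steps": [1,0,0,-10,8.2,1,0,0,-11,8.2,1,6,-47,0,0,1,6,-47,0,0,1,6,-47,0,0,1,6,-47,0,0,1,6,-47,0,0,1,6,-47,0,0,1,6,-47,0,0,1,5,-47,0,0,1,5,-44,0,0,1,0,0,0,0]
}}

```text
time_s: 18.77
tool_pos: [0.5619, -0.1379, 0.4005]
tool_rot: [-180.0, 0.1, 168.6]
force: [-0.9, 0.5, 0.6]
grip_width: 0.0868
grasp_force: 0.0
```

```bash
cat > carton.py <<'E'
from h import *
from scipy.optimize import least_squares
import sys
def tops(c,lab,zlo=75,zt=.06,show=None,near=None):
    "kraft contour (top face incl. head strip), world polygon at zt"
    hsv=cv2.cvtColor(c['image'],cv2.COLOR_RGB2HSV); h,s,v=[hsv[...,i].astype(int) for i in range(3)]
    m=((s>110)&(h<22)&(v>zlo)).astype(np.uint8)
    m=cv2.morphologyEx(m,cv2.MORPH_OPEN,np.ones((2,2)))
    cs,_=cv2.findContours(m,cv2.RETR_EXTERNAL,cv2.CHAIN_APPROX_NONE); out=[]
    for k in cs:
        if cv2.contourArea(k)<200: continue
        hull=cv2.convexHull(k); eps=1
        while True:
            ap=cv2.approxPolyDP(hull,eps,True)[:,0]
            if len(ap)<=4: break
            eps+=.5
        out.append((cv2.contourArea(k),ap,np.array([ray(c,p,zt)[:2] for p in ap])))
    return out
E
python3 - <<'E'
from carton import *
c=cam('wrist','w5'); np.savez('w5',**c); go((.5655,-.13),.40,169.4)
hsv=cv2.cvtColor(c['image'],cv2.COLOR_RGB2HSV)
for a,ap,w in tops(c,'yellow'): print(a,ap.tolist(),np.round(w,3).tolist())
E
```

```text
t 18.82 pos [ 0.5629 -0.135   0.4003] rot [1.7993e+02 4.0000e-02 1.6885e+02] F [ 0.7  0.5 -0.2] j7 94.3 | turn -0.5 dx,dy [-1.7  5.4] dz 0.3
412.0 [[297, 293], [279, 312], [256, 294], [256, 292]] [[0.668, -0.181], [0.685, -0.204], [0.661, -0.222], [0.658, -0.221]]
1837.5 [[186, 227], [230, 199], [272, 258], [238, 259]] [[0.578, -0.27], [0.56, -0.222], [0.626, -0.197], [0.62, -0.23]]
5838.0 [[4, 104], [122, 205], [76, 229], [0, 144]] [[0.438, -0.394], [0.546, -0.323], [0.56, -0.374], [0.47, -0.412]]
5835.5 [[289, 0], [352, 0], [353, 130], [312, 105]] [[0.407, -0.131], [0.417, -0.081], [0.52, -0.098], [0.492, -0.13]]
```

View pics/w5.png

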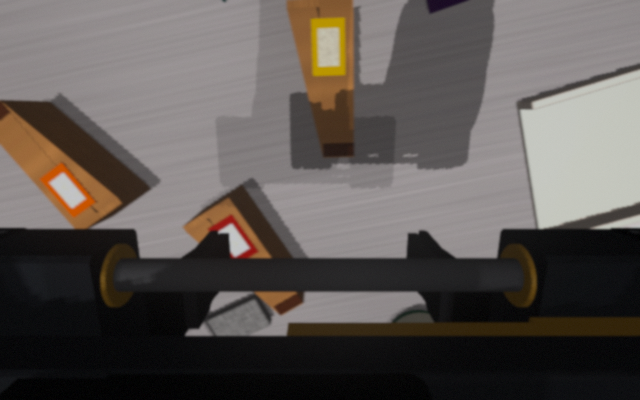

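The wrist view shows the yellow carton with its straight side along column 353 and its dark head strip at rows 143-157; red is at (235,240), orange at (70,190), the tray edge at right.

Run:
```python
from carton import *
c=dict(np.load('w5.npz')); t=dict(np.load('top3.npz'))
def lab(c,hlo,hhi,box):
    hsv=cv2.cvtColor(c['image'],cv2.COLOR_RGB2HSV); h,s,v=[hsv[...,i].astype(int) for i in range(3)]
    m=((h>=hlo)&(h<=hhi)&(s>130)&(v>110)); M=np.zeros_like(m);x0,y0,x1,y1=box;M[y0:y1,x0:x1]=1
    y,x=np.nonzero(m&M); r=cv2.minAreaRect(np.c_[x,y].astype(np.float32)); return np.array(r[0]),len(x)
for n,hl,hh,bt,bw in [('yellow',20,32,(350,220,380,248),(300,5,356,90)),('orange',5,14,(450,190,480,220),(40,155,95,220)),('red',0,4,(400,165,420,190),(205,210,260,262))]:
    a,na=lab(t,hl,hh,bt); b,nb=lab(c,hl,hh,bw)
    r=least_squares(lambda X:np.r_[proj(t,X)-a,proj(c,X)-b],[.5,-.2,.05]); print(n,a,na,b,nb,np.round(r.x,4),round(r.cost,2))
for yaw in (-9.5,-11):
    x=np.array([np.cos(np.radians(yaw)),np.sin(np.radians(yaw))]);y=np.array([-x[1],x[0]]); o=np.array([.477,-.113])
    print(yaw,[np.round(proj(c,[*(o+q[0]*x+q[1]*y),.06]),1).tolist() for q in ((.065,.021),(.065,-.007),(-.05,.021),(-.05,-.0318))])
g=c['image'][...,0].astype(int)
print(list(map(int,g[134:164,340])))
```

```text
yellow [365.03997803 234.22000122] 120 [328.29742432  46.42342377] 1144 [ 0.4475 -0.1066  0.0582] 0.01
orange [463.90005493 208.29998779] 395 [ 67. 187.] 1602 [ 0.5182 -0.3667  0.0607] 2.37
red [410.37069702 176.69833374] 74 [233.02000427 239.36001587] 342 [ 0.5978 -0.2282  0.0647] 0.08
-9.5 [[352.4, 158.0], [321.6, 159.0], [351.3, 19.5], [287.6, 21.7]]
-11 [[350.5, 158.6], [319.8, 158.8], [352.9, 20.1], [289.1, 20.6]]
[70, 70, 70, 69, 71, 69, 71, 70, 62, 50, 41, 37, 38, 37, 40, 39, 38, 37, 37, 39, 40, 48, 64, 78, 86, 89, 90, 92, 100, 119]
```

Run:
```python
from h import *
go((.469,-.110),.214,170.3)
```

```text
t 18.82 pos [ 0.5629 -0.135   0.4003] rot [1.7993e+02 4.0000e-02 1.6885e+02] F [ 0.7  0.5 -0.2] j7 94.3 | turn -1.4 dx,dy [96.7  8.8] dz 186.3
```

Emit:
{"name": "step_arm", "arguments": {
  "steps": [1,48,5,0,-1.4,1,48,4,30,0,1,0,0,30,0,1,0,0,40,0,1,0,0,0,0]
}}

```text
time_s: 19.45
tool_pos: [0.4699, -0.1053, 0.2978]
tool_rot: [180.0, -0.3, 170.6]
force: [-0.6, -0.6, -0.6]
grip_width: 0.0869
grasp_force: 0.0
```

Run:
```python
from h import *
go((.469,-.110),.214,170.3)
```

```text
t 19.45 pos [ 0.4699 -0.1053  0.2978] rot [180.    -0.33 170.62] F [-0.6 -0.6 -0.6] j7 91.5 | turn 0.3 dx,dy [ 0.1 -4.8] dz 83.8
```

Emit:
{"name": "step_arm", "arguments": {
  "steps": [1,0,-5,28,0,1,0,0,28,0,1,0,0,28,0,0,0,0,0,0,0,0,0,0,0,0,0,0,0,0,0,0,0,0,0,0,0,0,0,0],
  "grip_force": 30
}}

```text
time_s: 20.45
tool_pos: [0.4705, -0.112, 0.2167]
tool_rot: [180.0, 0.1, 170.5]
force: [-0.5, -2.5, 1.5]
grip_width: 0.0453
grasp_force: 0.9
```

Run:
```python
from h import *
go(st2w((-.084,-.029)),.214,185.5)
```

```text
t 20.45 pos [ 0.4705 -0.112   0.2167] rot [1.8000e+02 5.0000e-02 1.7052e+02] F [-0.5 -2.5  1.5] j7 95.9 | turn -15.0 dx,dy [-146.8  422.3] dz 2.7
```

Emit:
{"name": "step_arm", "arguments": {
  "steps": [0,0,0,0,0,0,0,0,0,0,0,0,0,-15,0,0,0,0,-20,0,0,0,0,-15,0,0,0,0,0,-7.5,0,0,0,0,-7.5],
  "grip_force": 35
}}

```text
time_s: 21.32
tool_pos: [0.4703, -0.1118, 0.2668]
tool_rot: [180.0, 0.0, -174.2]
force: [-0.3, -0.2, -2.6]
grip_width: 0.0439
grasp_force: 34.2
```

Run:
```python
from h import *
go(st2w((-.084,-.029)),.219,185.5); c=cam('wrist','w6'); np.savez('w6',**c); cam('top','top6')
```

```text
t 21.32 pos [ 0.4703 -0.1118  0.2668] rot [ 1.7999e+02  3.0000e-02 -1.7423e+02] F [-0.3 -0.2 -2.6] j7 108.6 | turn 0.3 dx,dy [-147.   422.1] dz 47.8
```

View pics/w6.png

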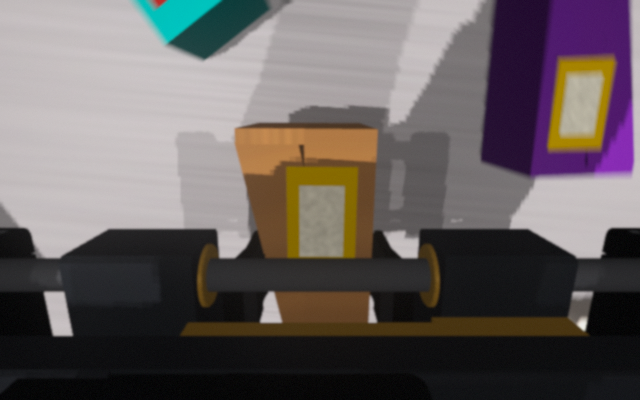

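The carton is held: its base top edge runs (236,128)–(377,128), symmetric enough. I compute its pose in the tool frame.

```bash
cat >> h.py <<'E'
def tool(c_w):
    o=env.get_obs(); y=np.radians(o['tool_rot'][2]); d=Rm(y).T@(np.array(c_w)[:2]-np.array(o['tool_pos'])[:2]); return np.round([d[0]*1e3,-d[1]*1e3],1)
E
python3 - <<'E'
from h import *
c=dict(np.load('w6.npz')); g=c['image'][...,0].astype(int)
b=cv2.cvtColor(c['image'],cv2.COLOR_RGB2HSV)[...,1]
P={}
for r in (135,150,170,190,210,222): 
    xs=np.nonzero(b[r,200:420]>110)[0]+200; print(r,xs.min(),xs.max(),tool(ray(c,(xs.min(),r),.110)),tool(ray(c,(xs.max()+1,r),.110)))
for u in ((236,128),(377,128)): print(u,tool(ray(c,u,.110)))
print(list(map(int,g[120:135,300])))
E
```

```text
135 236 377 [ 57.5 -32.1] [57.7 22.1]
150 237 376 [ 51.8 -32.1] [52. 22.]
170 243 374 [ 44.  -30.1] [44.2 21.6]
190 248 373 [ 36.  -28.5] [36.2 21.5]
210 253 372 [ 27.7 -26.9] [27.9 21.5]
222 256 372 [ 22.6 -25.9] [22.8 21.7]
(236, 128) [ 60.1 -32. ]
(377, 128) [60.3 21.6]
[99, 99, 91, 82, 81, 80, 84, 102, 141, 174, 186, 186, 186, 185, 187]
```

Emit:
{"name": "step_arm", "arguments": {
  "steps": [0,-36,0,0,0,0,-36,10,0,0,0,-36,30,0,0,0,-36,40,0,0,0,0,45,0,0,0,0,45,0,0,0,0,45,0,0,0,0,45,0,0,0,0,45,0,0,0,0,45,0,0,0,0,45,0,0,0,0,0,0,0]
}}

```text
time_s: 22.92
tool_pos: [0.5735, 0.3012, 0.2658]
tool_rot: [179.8, -0.1, -174.2]
force: [0.0, -0.9, -0.9]
grip_width: 0.0437
grasp_force: 34.2
```

Run:
```python
from h import *
go(st2w((-.082,-.033)),.2225,185.5); print(env.get_obs()['grip_width'])
```

```text
t 22.93 pos [0.5735 0.3012 0.2658] rot [ 1.7983e+02 -8.0000e-02 -1.7416e+02] F [ 0.  -0.9 -0.9] j7 71.6 | turn 0.3 dx,dy [-6.7 16.9] dz 43.3
0.04370647476777161
```

Emit:
{"name": "step_arm", "arguments": {
  "steps": [0,-7,12,8,0.3,0,0,0,0,0,0,0,0,0,0]
}}

```text
time_s: 23.3
tool_pos: [0.5819, 0.3066, 0.2579]
tool_rot: [-179.9, -0.0, -174.9]
force: [0.3, 0.0, -1.5]
grip_width: 0.0439
grasp_force: 34.2
```

Run:
```python
from h import *
go(st2w((-.082,-.033)),.2225,185.5); c=cam('wrist','w7'); np.savez('w7',**c)
```

```text
t 23.3 pos [0.5819 0.3066 0.2579] rot [-1.7994e+02 -3.0000e-02 -1.7490e+02] F [ 0.3  0.  -1.5] j7 70.9 | turn -0.4 dx,dy [ 2.2 12.4] dz 35.4
```

View pics/w7.png

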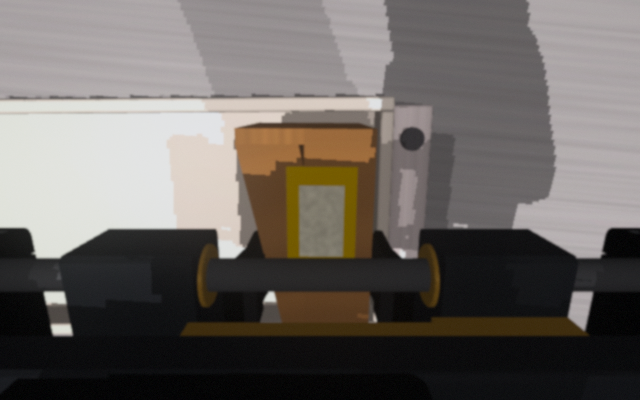

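Run:
```python
from h import *
c=dict(np.load('w7.npz')); g=c['image'].sum(2)//3
print(list(map(int,g[90:122,150]))); print(list(map(int,g[90:122,330]))); print(list(map(int,g[150,370:400])))
for u in ((150,98),(330,98),(330,112)): print(u,tool(ray(c,u,.028)),w2st(ray(c,u,.028)))
for u in ((380,150),(392,150)): print(u,tool(ray(c,u,.028)))
```

```text
[176, 176, 177, 177, 175, 169, 144, 126, 151, 189, 213, 222, 225, 224, 225, 225, 225, 225, 224, 222, 215, 204, 197, 209, 221, 225, 227, 226, 226, 226, 227, 226]
[151, 152, 152, 152, 150, 142, 137, 150, 179, 196, 203, 205, 205, 206, 205, 204, 205, 202, 193, 164, 123, 109, 112, 116, 117, 117, 115, 115, 115, 116, 117, 110]
[108, 108, 108, 108, 101, 89, 74, 70, 73, 85, 99, 108, 113, 114, 114, 114, 114, 115, 114, 113, 111, 108, 104, 103, 105, 106, 109, 109, 109, 111]
(150, 98) [ 73.6 -96.9] [-0.15401739 -0.14170497]
(330, 98) [73.6  6. ] [-0.15331056 -0.0388007 ]
(330, 112) [65.8  6.1] [-0.14554548 -0.03878826]
(380, 150) [44.  35.9]
(392, 150) [44. 43.]
```

Emit:
{"name": "step_arm", "arguments": {
  "steps": [0,2,5,10,-0.4,0,0,5,12,0,0,0,0,8,0,0,0,0,3,0,0,0,0,0,0]
}}

```text
time_s: 23.98
tool_pos: [0.5786, 0.3173, 0.2249]
tool_rot: [-180.0, -0.0, -174.4]
force: [-0.4, 0.2, -1.6]
grip_width: 0.0441
grasp_force: 34.2
```

Run:
```python
from h import *
go(st2w((-.082,-.0295)),.2225,185.5)
```

```text
t 23.98 pos [0.5786 0.3173 0.2249] rot [-1.7997e+02 -2.0000e-02 -1.7440e+02] F [-0.4  0.2 -1.6] j7 70.9 | turn 0.1 dx,dy [-0.   4.9] dz 2.4
```

Emit:
{"name": "step_arm", "arguments": {
  "steps": [0,0,3,0,0,0,0,2,0,0,0,0,1,0,0,0,0,0,0,0]
}}

```text
time_s: 24.48
tool_pos: [0.5788, 0.3213, 0.2255]
tool_rot: [-179.8, 0.0, -174.4]
force: [0.6, -5.2, 0.5]
grip_width: 0.0443
grasp_force: 34.7
```

Emit:
{"name": "step_arm", "arguments": {
  "steps": [0,0,1.5,0,0,0,0,0,1.5,0,0,0,0,1.5,0,0,0,0,0,0]
}}

```text
time_s: 24.98
tool_pos: [0.5791, 0.3216, 0.2228]
tool_rot: [-179.7, 0.0, -174.5]
force: [-0.0, -7.9, 2.2]
grip_width: 0.044
grasp_force: 34.9
```

Emit:
{"name": "step_arm", "arguments": {
  "steps": [0,0,0,1.5,0,0.7,0,-1,0,0,0.8,0,0,0,0,0.8,0,0,0,0,0.8,0,0,-30,0,0.8,0,0,-40,0,1,0,-50,-50,0,1,0,-50,-50,0,1,0,-50,-10,0,1,0,-50,0,0,1,0,-50,0,0,1,0,0,0,0]
}}

```text
time_s: 26.48
tool_pos: [0.6017, 0.0814, 0.3898]
tool_rot: [-179.9, 0.1, -174.8]
force: [-1.7, 0.9, -0.2]
grip_width: 0.0868
grasp_force: 0.0
```

Run:
```python
from carton import *
t=cam('top','top8'); np.savez('top8',**t)
for a,ap,w in tops(t,'x'): print(a,ap.tolist(),np.round(w,3).tolist(),np.round([w2st(p) for p in w],3).tolist())
go((.5,-.3),.4,22)
```

```text
2770.5 [[611, 347], [618, 399], [564, 399], [558, 347]] [[0.168, -0.702], [0.05, -0.703], [0.05, -0.573], [0.169, -0.572]] [[-0.588, -1.009], [-0.706, -0.999], [-0.693, -0.87], [-0.575, -0.88]]
679.5 [[450, 198], [466, 192], [485, 232], [476, 236]] [[0.54, -0.331], [0.556, -0.374], [0.451, -0.416], [0.441, -0.392]] [[-0.182, -0.676], [-0.171, -0.72], [-0.279, -0.752], [-0.287, -0.727]]
657.5 [[204, 164], [215, 207], [195, 208], [194, 166]] [[0.636, 0.317], [0.52, 0.283], [0.518, 0.335], [0.631, 0.343]] [[-0.025, -0.04], [-0.144, -0.063], [-0.141, -0.011], [-0.028, -0.013]]
634.5 [[393, 153], [403, 150], [427, 186], [409, 192]] [[0.663, -0.187], [0.671, -0.214], [0.573, -0.273], [0.557, -0.225]] [[-0.046, -0.544], [-0.041, -0.572], [-0.144, -0.621], [-0.155, -0.572]]
t 26.52 pos [0.6015 0.0848 0.3896] rot [ 1.7997e+02  6.0000e-02 -1.7460e+02] F [ 0.3  1.4 -0. ] j7 89.6 | turn 163.4 dx,dy [-238.3  318.8] dz -10.4
```

Emit:
{"name": "step_arm", "arguments": {
  "steps": [1,22,-43,0,0,1,22,-43,0,0,1,22,-43,0,0,1,22,-43,0,0,1,22,-43,0,0,1,22,-43,0,0,1,22,-43,0,0,1,22,-43,0,0,1,22,-43,0,0,1,22,-43,0,0,1,21,-43,0,0,1,0,0,0,10.2]
}}

```text
time_s: 28.02
tool_pos: [0.4065, -0.41, 0.3893]
tool_rot: [-179.9, -0.0, 174.9]
force: [0.6, 0.1, 0.4]
grip_width: 0.0868
grasp_force: 0.0
```

Emit:
{"name": "step_arm", "arguments": {
  "steps": [1,0,0,0,10.2,1,0,0,0,10.2,1,0,0,0,10.2,1,0,0,0,10.2,1,0,0,0,10.2,1,0,0,0,10.2,1,0,0,0,10.2,1,0,0,0,10.2,1,0,0,0,10.2,1,0,0,0,10.2,1,0,0,0,10.2,1,0,0,0,10.2]
}}

```text
time_s: 29.52
tool_pos: [0.4099, -0.4058, 0.3889]
tool_rot: [180.0, -0.1, 52.9]
force: [-1.0, -0.0, 0.4]
grip_width: 0.0868
grasp_force: 0.0
```

Emit:
{"name": "step_arm", "arguments": {
  "steps": [1,0,0,0,10.2,1,0,0,0,10.2,1,0,0,0,10.2,1,0,0,0,0,1,0,0,0,0]
}}

```text
time_s: 30.15
tool_pos: [0.4088, -0.4067, 0.389]
tool_rot: [-180.0, -0.0, 22.7]
force: [-0.6, 0.0, 0.1]
grip_width: 0.0868
grasp_force: 0.0
```

Run:
```python
from carton import *
go((.406,-.411),.4,22)
c=cam('wrist','w9'); np.savez('w9',**c)
for a,ap,w in tops(c,'x',zlo=60): print(a,ap.tolist(),np.round(w,3).tolist())
```

```text
t 30.15 pos [ 0.4088 -0.4067  0.389 ] rot [-1.7999e+02 -2.0000e-02  2.2700e+01] F [-0.6  0.   0.1] j7 -9.3 | turn 0.7 dx,dy [-4.1  2.9] dz -11.0
216.5 [[525, 251], [533, 262], [538, 282], [528, 305]] [[0.428, -0.61], [0.421, -0.623], [0.405, -0.638], [0.38, -0.642]]
1393.0 [[77, 147], [98, 192], [73, 201], [51, 155]] [[0.362, -0.2], [0.329, -0.226], [0.312, -0.207], [0.346, -0.18]]
7520.0 [[355, 0], [351, 146], [319, 150], [288, 0]] [[0.56, -0.376], [0.454, -0.419], [0.441, -0.395], [0.54, -0.327]]
```

View pics/w9.png

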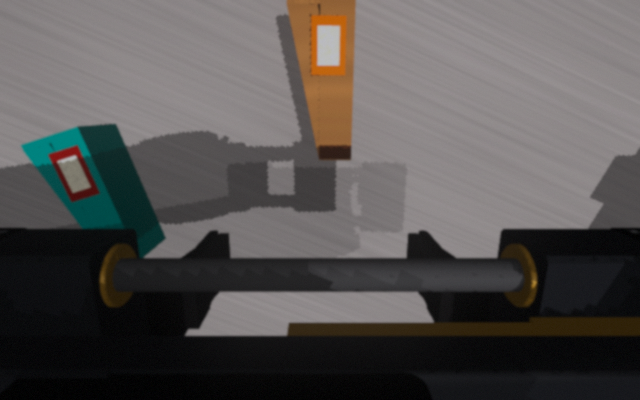

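The orange carton's straight side runs (355,0)–(351,146), and its head ends near row 157. The turquoise look-alike is at (80,170), clear of the grasp.

Run:
```python
from h import *
c=dict(np.load('w9.npz')); g=c['image'][...,0].astype(int); print(list(map(int,g[140:166,335])))
h=ray(c,(351,156.5),.06)[:2]; a=np.radians(-157.9); x=np.array([np.cos(a),np.sin(a)]);y=np.array([-x[1],x[0]])
o=h-.065*x-.021*y; print('origin',o); e=ray(c,(355,0),.06)[:2]; print('straight y',(e-o)@y, (h-o)@y)
go(o-.007*x,.214,22.1)
```

```text
[145, 146, 148, 144, 135, 108, 79, 58, 49, 48, 48, 49, 46, 48, 47, 43, 49, 47, 57, 75, 90, 95, 96, 103, 101, 95]
origin [ 0.4984565  -0.37914897]
straight y 0.019981505004957392 0.021000000000000008
t 30.2 pos [ 0.4085 -0.407   0.389 ] rot [-1.7999e+02 -2.0000e-02  2.2630e+01] F [ 0.2 -0.4  0.3] j7 -9.3 | turn 0.5 dx,dy [100.9   8.1] dz 175.0
```

Run:
```python
from h import *
from scipy.optimize import least_squares
def lab(c,box):
    hsv=cv2.cvtColor(c['image'],cv2.COLOR_RGB2HSV); s,v=hsv[...,1].astype(int),hsv[...,2].astype(int)
    M=np.zeros(s.shape,bool);x0,y0,x1,y1=box;M[y0:y1,x0:x1]=1
    m=((s<60)&(v>100)&M).astype(np.uint8); M=cv2.moments(m,True); return np.array([M['m10']/M['m00'],M['m01']/M['m00']]),M['m00']
for n,wn,tn,bw,bt in [('or','w9','top8',(312,15,346,75),(456,199,472,215)),('or5','w5','top3',(45,165,90,215),(456,199,472,215)),('ye','w5','top3',(312,15,346,75),(358,226,373,242))]:
    c=dict(np.load(wn+'.npz'));t=dict(np.load(tn+'.npz'))
    a,na=lab(t,bt);b,nb=lab(c,bw)
    r=least_squares(lambda X:np.r_[proj(t,X)-a,proj(c,X)-b],[.5,-.3,.05]).x
    print(n,a,na,b,nb,'tri',np.round(r,4),'w',np.round(ray(c,b,.06)[:2],4),'t',np.round(ray(t,a,.06)[:2],4))
```

```text
or [465.08571429 205.5       ] 70.0 [328.04014599  44.94160584] 822.0 tri [ 0.5216 -0.3689  0.0605] w [ 0.5218 -0.3689] t [ 0.5204 -0.369 ]
or5 [465.08571429 205.5       ] 70.0 [ 63.31024931 194.12603878] 722.0 tri [ 0.5235 -0.3669  0.0681] w [ 0.5247 -0.3734] t [ 0.5204 -0.369 ]
ye [365.30666667 234.2       ] 75.0 [327.93362193  46.69408369] 693.0 tri [ 0.4477 -0.107   0.0586] w [ 0.4479 -0.107 ] t [ 0.4471 -0.1074]
```

Emit:
{"name": "step_arm", "arguments": {
  "steps": [1,49,4,0,0.5,1,49,4,30,0,1,0,0,30,0,1,0,0,30,0,1,0,0,0,0]
}}

```text
time_s: 30.82
tool_pos: [0.5013, -0.3769, 0.2968]
tool_rot: [-179.8, 0.2, 22.0]
force: [-0.0, -0.3, 0.3]
grip_width: 0.0869
grasp_force: 0.0
```

Run:
```python
from h import *
go((.5025,-.377),.214,22.1)
```

```text
t 30.82 pos [ 0.5013 -0.3769  0.2968] rot [-1.7978e+02  1.5000e-01  2.2010e+01] F [-0.  -0.3  0.3] j7 -11.9 | turn -0.1 dx,dy [1.1 0.5] dz 82.8
```

Emit:
{"name": "step_arm", "arguments": {
  "steps": [1,1,0,28,0,1,0,0,28,0,1,0,0,26,0,0,0,0,0,0,0,0,0,0,0,0,0,0,0,0,0,0,0,0,0,0,0,0,0,0,0,0,0,0,0,0,0,0,0,0],
  "grip_force": 35
}}

```text
time_s: 32.08
tool_pos: [0.5027, -0.3776, 0.2175]
tool_rot: [-180.0, -0.0, 21.9]
force: [-0.3, 0.5, 4.6]
grip_width: 0.0446
grasp_force: 34.2
```

Emit:
{"name": "step_arm", "arguments": {
  "steps": [0,0,0,-15,0,0,0,0,-20,0,0,0,0,-15,0,0,0,0,0,8.2,0,0,0,0,8.2,0,0,0,0,0]
}}

```text
time_s: 32.83
tool_pos: [0.5026, -0.3776, 0.2678]
tool_rot: [180.0, -0.0, 5.6]
force: [0.3, 0.5, -1.1]
grip_width: 0.0449
grasp_force: 34.2
```

```bash
cat > held.py <<'E'
from h import *
import sys
def held(name,z):
    c=cam('wrist',name); np.savez(name,**c); b=cv2.cvtColor(c['image'],cv2.COLOR_RGB2HSV)[...,1]; g=c['image'][...,0].astype(int)
    for r in (140,170,200,222):
        xs=np.nonzero(b[r,200:420]>110)[0]+200; print(r,xs.min(),xs.max(),tool(ray(c,(xs.min(),r),z)),tool(ray(c,(xs.max()+1,r),z)))
    print('base col',list(map(int,g[118:138,300])),tool(ray(c,(300,128),z)))
E
python3 - <<'E'
from held import *
go(st2w((-.07,-.093)),.222,5.5); held('w10',env.get_obs()['tool_pos'][2]-.2155+.06)
E
```

```text
t 32.83 pos [ 0.5026 -0.3776  0.2678] rot [ 1.7996e+02 -1.0000e-02  5.6100e+00] F [ 0.3  0.5 -1.1] j7 -25.2 | turn 0.1 dx,dy [ 154.3 -625.8] dz 45.8
140 237 376 [ 57.1 -29.9] [57.  23.3]
170 242 375 [ 45.6 -28.7] [45.5 23.3]
200 249 374 [ 33.5 -26.6] [33.5 23.4]
222 255 372 [ 24.4 -24.6] [24.3 23. ]
base col [163, 164, 165, 164, 164, 164, 166, 165, 166, 165, 162, 147, 119, 87, 74, 70, 71, 73, 74, 82] [61.5 -5.9]
```

Run:
```python
from h import *
c=dict(np.load('w10.npz')); g=c['image'].astype(int)
for r in range(124,170,2): print(r,g[r,280].tolist(),end=' ')
print(tool(ray(c,(280,134),.113)),tool(ray(c,(280,138),.113)))
h=cv2.cvtColor(c['image'],cv2.COLOR_RGB2HSV); m=((h[...,1]<70)&(h[...,2]>90)); m[:160]=0;m[258:]=0;m[:,285:360]&=True; m[:,:285]=0;m[:,360:]=0
y,x=np.nonzero(m); print('label rows',y.min(),y.max(),x.min(),x.max())
c=dict(np.load('w6.npz'));h=cv2.cvtColor(c['image'],cv2.COLOR_RGB2HSV); m=((h[...,1]<70)&(h[...,2]>90)); m[:160]=0;m[258:]=0;m[:,:285]=0;m[:,360:]=0
y,x=np.nonzero(m); print('label rows w6',y.min(),y.max(),x.min(),x.max())
```

```text
124 [163, 157, 158] 126 [166, 159, 159] 128 [156, 150, 148] 130 [108, 95, 88] 132 [72, 51, 39] 134 [73, 52, 37] 136 [73, 52, 37] 138 [119, 82, 51] 140 [169, 116, 67] 142 [172, 118, 68] 144 [174, 120, 68] 146 [175, 119, 69] 148 [175, 121, 70] 150 [174, 120, 68] 152 [174, 119, 67] 154 [169, 116, 65] 156 [166, 114, 63] 158 [167, 114, 65] 160 [167, 113, 64] 162 [169, 115, 64] 164 [172, 118, 66] 166 [173, 118, 65] 168 [173, 117, 67] [ 59.4 -13.5] [ 57.9 -13.5]
label rows 195 257 300 344
label rows w6 186 255 300 343
```

Emit:
{"name": "step_arm", "arguments": {
  "steps": [0,0,0,-25,0,0,0,-10,-25,0,0,11,-45,0,0,0,11,-45,0,0,0,11,-45,0,0,0,11,-45,0,0,0,11,-45,0,0,0,11,-45,0,0,0,11,-45,0,0,0,11,-45,0,0,0,11,-45,0,0,0,11,-45,0,0]
}}

```text
time_s: 34.38
tool_pos: [0.5678, 0.0922, 0.3176]
tool_rot: [-180.0, -0.0, 5.7]
force: [0.3, 0.0, -1.1]
grip_width: 0.0449
grasp_force: 34.2
```

Emit:
{"name": "step_arm", "arguments": {
  "steps": [0,11,-45,0,0,0,11,-45,0,0,0,11,-45,0,0,0,11,-15,25,0,0,0,0,15,0,0,0,0,0,0]
}}

```text
time_s: 35.12
tool_pos: [0.5965, 0.2427, 0.2761]
tool_rot: [179.9, 0.1, 5.5]
force: [-0.4, -0.5, -0.9]
grip_width: 0.0448
grasp_force: 34.2
```

Run:
```python
from h import *
go(st2w((-.07,-.105)),.2225,5.5); o=env.get_obs(); print(o['grip_width'],o['grasp_force']); c=cam('wrist','w11'); np.savez('w11',**c)
```

```text
t 35.12 pos [0.5965 0.2427 0.2761] rot [1.799e+02 1.400e-01 5.470e+00] F [-0.4 -0.5 -0.9] j7 -87.1 | turn -0.0 dx,dy [ 1.4 -5.4] dz 53.6
0.044820824356468364 34.24353793496266
```

View pics/w11.png

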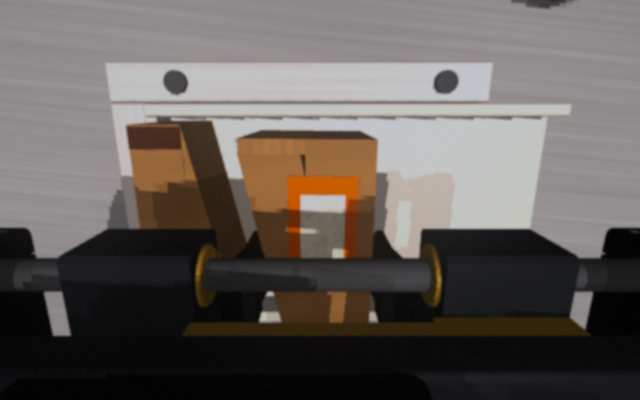

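The orange carton hangs over the tray, with the placed yellow carton at left (head strip at (155,137)) and the far rim at row 110. The tray is still against the bar. I lower it.

Emit:
{"name": "step_arm", "arguments": {
  "steps": [0,1,-2,18,0,0,0,0,18,0,0,0,0,10,0,0,0,0,5,0,0,0,0,0,0]
}}

```text
time_s: 35.8
tool_pos: [0.5979, 0.2464, 0.2258]
tool_rot: [180.0, 0.0, 5.5]
force: [-0.1, 0.1, -1.1]
grip_width: 0.0447
grasp_force: 34.2
```

Emit:
{"name": "step_arm", "arguments": {
  "steps": [0,0,0,2,0,0,0,0,1.5,0,0,0,0,0,0]
}}

```text
time_s: 36.17
tool_pos: [0.5979, 0.2465, 0.2227]
tool_rot: [-180.0, -0.0, 5.5]
force: [0.4, 0.3, -1.4]
grip_width: 0.0451
grasp_force: 34.2
```

Run:
```python
from h import *
go(st2w((-.07,-.105)),.2225,5.5)
```

```text
t 36.17 pos [0.5979 0.2465 0.2227] rot [-1.7999e+02 -1.0000e-02  5.5200e+00] F [ 0.4  0.3 -1.4] j7 -85.4 | turn 0.0 dx,dy [-0.3 -1.7] dz 0.2
```

Emit:
{"name": "step_arm", "arguments": {
  "steps": [0,0,0,1.5,0,0.7,0,0,0,0,0.75,0,0,0,0,0.75,0,0,0,0,0.75,0,0,-35,0,0.75,0,0,-40,0,0.6,-7,30,0,0,0.6,0,30,0,0,0.6,0,0,0,-10,0.6,0,0,0,-10,0.6,0,0,0,-10,0.6,0,0,0,-10]
}}

```text
time_s: 37.67
tool_pos: [0.5967, 0.1859, 0.296]
tool_rot: [180.0, 0.0, 45.8]
force: [-0.1, 0.5, -0.3]
grip_width: 0.052
grasp_force: 0.0
```

Emit:
{"name": "step_arm", "arguments": {
  "steps": [0.6,0,0,0,-10,0.6,0,0,0,-10,0.6,0,0,0,-10,0.6,0,0,0,-10,0.6,0,0,0,-10,0.6,0,0,0,0]
}}

```text
time_s: 38.42
tool_pos: [0.5967, 0.1858, 0.2961]
tool_rot: [180.0, -0.0, 95.4]
force: [-1.0, 0.1, 0.3]
grip_width: 0.0526
grasp_force: 0.0
```

Run:
```python
from h import *
go(st2w((-.077,-.1015)),.197,95.5);print(w2st(env.get_obs()['tool_pos']))
```

```text
t 38.42 pos [0.5967 0.1858 0.2961] rot [ 1.800e+02 -2.000e-02  9.539e+01] F [-1.   0.1  0.3] j7 -1.8 | turn -0.1 dx,dy [65.5 -0.3] dz 99.1
[-0.07665142 -0.16702659]
```

Emit:
{"name": "step_arm", "arguments": {
  "steps": [0.6,0,0,40,0,0.6,0,0,40,0,0.6,0,0,19,0,0.6,10,0,0,0,0.6,8,0,0,0,0.6,5,0,0,0,0.6,5,0,0,0,0.6,5,0,0,0,0.6,5,0,0,0,0.6,5,0,0,0,0.6,5,0,0,0,0.6,5,0,0,0]
}}

```text
time_s: 39.92
tool_pos: [0.5915, 0.2391, 0.1971]
tool_rot: [-180.0, 0.0, 95.5]
force: [0.1, -1.9, 0.7]
grip_width: 0.0522
grasp_force: 0.8
```

Emit:
{"name": "step_arm", "arguments": {
  "steps": [0.6,3,0,0,0,0.6,3,0,0,0,0.6,2,0,0,0,0.6,2,0,0,0,0.6,0,0,0,0]
}}

```text
time_s: 40.55
tool_pos: [0.5907, 0.2481, 0.1971]
tool_rot: [-180.0, 0.1, 95.5]
force: [0.1, -3.1, 2.3]
grip_width: 0.0521
grasp_force: 1.8
```

Run:
```python
from h import *
go(st2w((-.077,-.1015)),.197,95.5);print(w2st(env.get_obs()['tool_pos']))
```

```text
t 40.55 pos [0.5907 0.2481 0.1971] rot [-1.7998e+02  5.0000e-02  9.5500e+01] F [ 0.1 -3.1  2.3] j7 -3.8 | turn -0.0 dx,dy [ 2.9 -0.3] dz 0.1
[-0.07669343 -0.10442905]
```

Emit:
{"name": "step_arm", "arguments": {
  "steps": [0.6,2,0,0,0,0.6,1,0,0,0,0.6,0,0,0,0]
}}

```text
time_s: 40.92
tool_pos: [0.5907, 0.2486, 0.1971]
tool_rot: [-179.9, 0.2, 95.4]
force: [-0.4, -8.8, 3.2]
grip_width: 0.0522
grasp_force: 4.3
```

Emit:
{"name": "step_arm", "arguments": {
  "steps": [0.6,2,0,0,0,0.6,1,0,0,0,0.6,0,0,0,0]
}}

```text
time_s: 41.3
tool_pos: [0.5908, 0.2492, 0.1971]
tool_rot: [-179.9, 0.5, 95.4]
force: [-0.4, -13.3, 4.7]
grip_width: 0.0521
grasp_force: 6.7
```

Emit:
{"name": "step_arm", "arguments": {
  "steps": [0.6,-10,0,0,0,0.6,0,0,-50,0,0.8,0,0,-60,0,1,0,0,-60,9.5,1,0,0,-30,9.5,1,0,0,0,9.5,1,0,0,0,9.5,1,0,0,0,9.5,1,0,0,0,9.5,1,0,0,0,9.5,1,0,0,0,9.2,1,0,0,0,0]
}}

```text
time_s: 42.8
tool_pos: [0.5907, 0.246, 0.3969]
tool_rot: [-179.9, -0.0, 20.0]
force: [0.3, -0.6, 1.0]
grip_width: 0.087
grasp_force: 0.0
```

Emit:
{"name": "step_arm", "arguments": {
  "steps": [1,-21,44,0,0,1,-21,44,0,0,1,-21,44,0,0,1,-21,44,0,0,1,-21,44,0,0,1,-21,44,0,0,1,-21,44,0,0,1,-21,44,0,0,1,-21,44,0,0,1,-22,44,0,0,1,0,0,0,0]
}}

```text
time_s: 44.18
tool_pos: [0.5396, -0.2456, 0.3976]
tool_rot: [179.9, -0.0, 19.5]
force: [-0.6, -0.1, 0.2]
grip_width: 0.0871
grasp_force: 0.0
```

Run:
```python
from carton import *
go((.540,-.249),.4,19.7)
c=cam('wrist','w12'); np.savez('w12',**c); t=cam('top','top12'); np.savez('top12',**t)
for a,ap,w in tops(c,'x',zlo=60): print('w',a,ap.tolist(),np.round(w,3).tolist())
for a,ap,w in tops(t,'x'): print('t',a,ap.tolist(),np.round(w,3).tolist(),np.round([w2st(p) for p in w],3).tolist())
```

```text
t 44.17 pos [ 0.5396 -0.2456  0.3976] rot [179.88  -0.    19.51] F [-0.6 -0.1  0.2] j7 -33.3 | turn -0.2 dx,dy [-0.7  3.3] dz -2.4
w 221.5 [[527, 254], [537, 275], [537, 290], [529, 305]] [[0.544, -0.46], [0.527, -0.48], [0.513, -0.488], [0.495, -0.488]]
w 1977.5 [[477, 15], [577, 22], [549, 35], [477, 27]] [[0.718, -0.322], [0.741, -0.402], [0.725, -0.385], [0.71, -0.326]]
w 7283.0 [[329, 0], [360, 157], [304, 159], [298, 0]] [[0.688, -0.204], [0.578, -0.274], [0.559, -0.227], [0.68, -0.18]]
t 2773.5 [[611, 347], [618, 399], [564, 399], [558, 347]] [[0.168, -0.702], [0.05, -0.703], [0.05, -0.573], [0.169, -0.572]] [[-0.588, -1.009], [-0.706, -0.999], [-0.693, -0.87], [-0.575, -0.88]]
t 1357.0 [[224, 159], [226, 201], [195, 208], [194, 166]] [[0.649, 0.264], [0.536, 0.255], [0.518, 0.335], [0.631, 0.343]] [[-0.017, -0.094], [-0.131, -0.093], [-0.141, -0.011], [-0.028, -0.013]]
t 264.5 [[403, 150], [415, 168], [401, 172], [393, 153]] [[0.671, -0.214], [0.622, -0.243], [0.611, -0.206], [0.663, -0.187]] [[-0.041, -0.572], [-0.093, -0.597], [-0.1, -0.558], [-0.046, -0.544]]
```

View pics/w12.png

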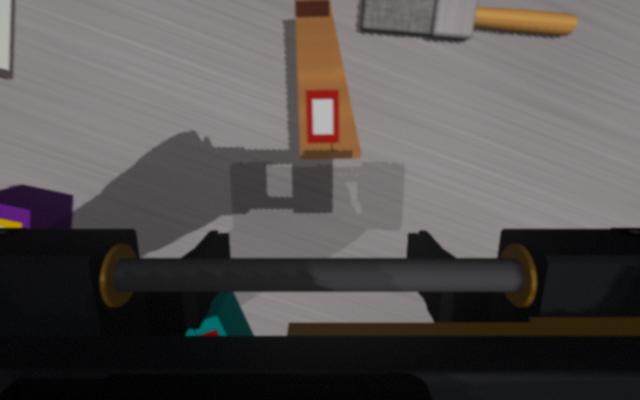

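The red carton stands with its head strip at (312,8) and base edge at row ~152, with the straight side left along column ~299. The brush at (420,15) is clear of the finger positions.

Run:
```python
from h import *
c=dict(np.load('w12.npz')); hsv=cv2.cvtColor(c['image'],cv2.COLOR_RGB2HSV); s,v=hsv[...,1].astype(int),hsv[...,2].astype(int)
L=[];Rr=[]
for r in range(25,146,10):
    xs=np.nonzero((s[r,260:400]>110)&(v[r,260:400]>90))[0]+260; L.append(ray(c,(xs.min(),r),.06)[:2]); Rr.append(ray(c,(xs.max()+1,r),.06)[:2])
for n,P in (('L',L),('R',Rr)):
    P=np.array(P); k=np.polyfit(P[:,0],P[:,1],1); print(n,np.degrees(np.arctan(k[0])),P[0],P[-1])
m=((s<60)&(v>100)); m[:,:308]=0;m[:,340:]=0;m[:90]=0;m[145:]=0; y,x=np.nonzero(m); l=ray(c,(x.mean(),y.mean()),.06)[:2]; print('label',x.mean(),y.mean(),l)
a=np.radians(20.3); xx=np.array([np.cos(a),np.sin(a)]); yy=np.array([-xx[1],xx[0]]); o=l+.029*xx; print('o',o,'straight y',[(p-o)@yy for p in (L[0],L[-1])])
print(list(map(int,c['image'][144:164,330,0]))); print('base', (ray(c,(330,152),.06)[:2]-o)@xx)
go(o-.007*xx,.214,20.3)
```

```text
L 20.789801221635877 [ 0.661567   -0.18458354] [ 0.56976053 -0.21929539]
R 33.091182299401105 [ 0.67203378 -0.21408563] [ 0.58735485 -0.26896234]
label 322.3155680224404 116.1164095371669 [ 0.6000448  -0.22962196]
o [ 0.62724358 -0.21956083] straight y [np.float64(0.02089679508982256), np.float64(0.0201918692478113)]
[132, 129, 129, 126, 120, 110, 95, 87, 84, 85, 85, 86, 86, 86, 85, 85, 86, 86, 86, 83]
base -0.06042800499695024
t 44.27 pos [ 0.5417 -0.2407  0.397 ] rot [-1.7995e+02 -6.0000e-02  1.9890e+01] F [-0.4  0.6  0.3] j7 -33.4 | turn -0.4 dx,dy [80.5  9.8] dz 183.0
```

Emit:
{"name": "step_arm", "arguments": {
  "steps": [1,40,5,0,-0.9,1,40,4,30,0,1,0,0,35,0,1,0,0,35,0,1,0,0,0,0]
}}

```text
time_s: 44.9
tool_pos: [0.6199, -0.218, 0.294]
tool_rot: [-179.7, 0.2, 21.0]
force: [-0.0, 0.2, 0.1]
grip_width: 0.0868
grasp_force: 0.0
```

Run:
```python
from h import *
go((.6205,-.222),.214,20.8)
```

```text
t 44.9 pos [ 0.6199 -0.218   0.294 ] rot [-179.73    0.22   20.99] F [-0.   0.2  0.1] j7 -31.1 | turn 0.2 dx,dy [-0.9  4. ] dz 80.0
```

Emit:
{"name": "step_arm", "arguments": {
  "steps": [1,-1,4,26,0,1,0,0,27,0,1,0,0,25,0,0,0,0,0,0,0,0,0,0,0,0,0,0,0,0,0,0,0,0,0,0,0,0,0,0,0,0,0,0,0,0,0,0,0,0],
  "grip_force": 35
}}

```text
time_s: 46.15
tool_pos: [0.6204, -0.2253, 0.2195]
tool_rot: [-180.0, -0.0, 20.7]
force: [-1.3, 2.3, 5.3]
grip_width: 0.0442
grasp_force: 34.1
```

Emit:
{"name": "step_arm", "arguments": {
  "steps": [0,0,0,-15,0,0,0,0,-20,0,0,0,0,-20,0,0,0,0,-20,7.7,0,0,0,0,7.7,0,0,0,0,0]
}}

```text
time_s: 46.9
tool_pos: [0.6205, -0.2256, 0.2953]
tool_rot: [180.0, -0.1, 5.4]
force: [-0.3, -0.7, -1.8]
grip_width: 0.0441
grasp_force: 34.0
```

Run:
```python
from h import *
go(st2w((-.084,-.150)),.222,5.5); z=env.get_obs()['tool_pos'][2]-.2165+.06; print(z)
c=cam('wrist','w13'); np.savez('w13',**c); b=cv2.cvtColor(c['image'],cv2.COLOR_RGB2HSV); 
for r in (150,170,190,210):
    xs=np.nonzero(b[r,200:420,1]>110)[0]+200; print(r,xs.min(),xs.max(),tool(ray(c,(xs.min(),r),z)),tool(ray(c,(xs.max()+1,r),z)))
print([(r,c['image'][r,315].tolist()) for r in range(100,170,3)]); print([ (r,tool(ray(c,(315,r),z))[0]) for r in range(105,150,5)])
```

```text
t 46.9 pos [ 0.6205 -0.2256  0.2953] rot [ 1.7996e+02 -7.0000e-02  5.4000e+00] F [-0.3 -0.7 -1.8] j7 -44.3 | turn -0.1 dx,dy [   8.4 -428.8] dz 73.3
0.13884163956312565
150 262 342 [ 53.4 -20.7] [53.3 10.5]
170 263 346 [ 45.6 -20.6] [45.6 12.2]
190 264 351 [ 37.6 -20.5] [37.5 14.4]
210 265 354 [ 29.3 -20.5] [29.3 15.8]
[(100, [168, 153, 145]), (103, [145, 98, 58]), (106, [86, 50, 35]), (109, [83, 47, 33]), (112, [84, 47, 33]), (115, [84, 46, 32]), (118, [85, 47, 31]), (121, [84, 47, 28]), (124, [85, 47, 32]), (127, [84, 46, 31]), (130, [83, 46, 31]), (133, [85, 48, 30]), (136, [146, 96, 54]), (139, [173, 119, 66]), (142, [171, 117, 66]), (145, [168, 114, 64]), (148, [169, 113, 64]), (151, [167, 113, 63]), (154, [169, 114, 64]), (157, [169, 115, 65]), (160, [169, 116, 64]), (163, [170, 116, 65]), (166, [169, 114, 63]), (169, [172, 118, 65])]
[(105, np.float64(70.1)), (110, np.float64(68.3)), (115, np.float64(66.5)), (120, np.float64(64.6)), (125, np.float64(62.8)), (130, np.float64(60.9)), (135, np.float64(59.1)), (140, np.float64(57.2)), (145, np.float64(55.3))]
```

View pics/w13.png

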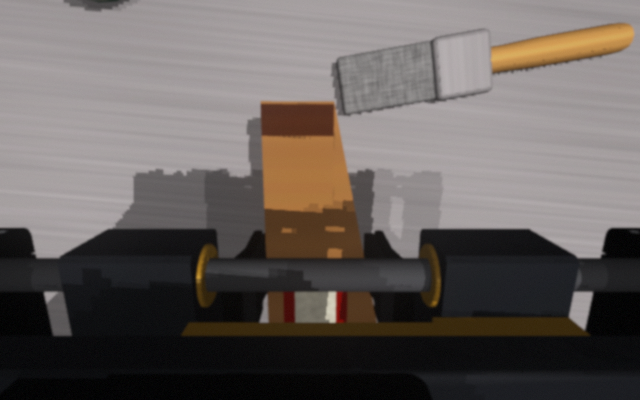

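The red carton is held with its straight side at column ~263 and its head end at row 103; the brush at (410,75) is untouched. I carry it to the tray.

Emit:
{"name": "step_arm", "arguments": {
  "steps": [0,1,-43,0,0,0,1,-43,0,0,0,1,-43,0,0,0,1,-43,0,0,0,1,-43,0,0,0,1,-43,0,0,0,1,-43,0,0,0,1,-43,0,0,0,1,-43,0,0,0,0,-41,0,0,0,0,0,0,0,0,0,0,0,0]
}}

```text
time_s: 48.45
tool_pos: [0.5896, 0.2008, 0.2942]
tool_rot: [179.9, 0.0, 5.4]
force: [-0.1, -0.4, -1.4]
grip_width: 0.0443
grasp_force: 34.0
```

Run:
```python
from h import *
go(st2w((-.083,-.150)),.222,5.5); o=env.get_obs(); z=o['tool_pos'][2]-.2165+.06; print(o['grip_width'],o['grasp_force'])
c=cam('wrist','w14'); g=c['image'].astype(int); print([int(g[r,315,0]) for r in range(90,142,2)]); b=cv2.cvtColor(c['image'],cv2.COLOR_RGB2HSV)
for r in (170,200):
    xs=np.nonzero(b[r,200:420,1]>110)[0]+200; print(r,xs.min(),xs.max(),tool(ray(c,(xs.min(),r),z)))
print('far wall col 480',[(r,int(g[r,480].sum()//3)) for r in range(60,125,2)]); print([(r,round(w2st(ray(c,(480,r),.028))[0],4),tool(ray(c,(480,r),.028))[0]) for r in (80,90,100,110,120)])
```

```text
t 48.45 pos [0.5896 0.2008 0.2942] rot [179.95   0.     5.38] F [-0.1 -0.4 -1.4] j7 -83.7 | turn -0.1 dx,dy [-0.7 -1.4] dz 72.2
0.04431612687000152 34.04042586218566
[200, 204, 205, 203, 192, 147, 149, 113, 85, 83, 80, 80, 83, 84, 84, 84, 82, 81, 82, 81, 80, 81, 87, 124, 154, 163]
170 202 345 [ 45.1 -45.6]
200 200 352 [ 33.  -47.3]
far wall col 480 [(60, 155), (62, 156), (64, 156), (66, 158), (68, 154), (70, 153), (72, 154), (74, 157), (76, 157), (78, 156), (80, 156), (82, 153), (84, 149), (86, 147), (88, 164), (90, 201), (92, 205), (94, 204), (96, 204), (98, 186), (100, 135), (102, 152), (104, 156), (106, 154), (108, 156), (110, 154), (112, 155), (114, 155), (116, 158), (118, 162), (120, 158), (122, 155), (124, 155)]
[(80, np.float64(0.0045), np.float64(87.2)), (90, np.float64(-0.0018), np.float64(80.9)), (100, np.float64(-0.0082), np.float64(74.4)), (110, np.float64(-0.0147), np.float64(67.9)), (120, np.float64(-0.0213), np.float64(61.4))]
```

Emit:
{"name": "step_arm", "arguments": {
  "steps": [0,0,0,22,0,0,0,0,22,0,0,0,0,14,0,0,0,0,7,0,0,0,0,3,0,0,0,0,0,0]
}}

```text
time_s: 49.25
tool_pos: [0.5898, 0.2015, 0.2264]
tool_rot: [-180.0, -0.0, 5.3]
force: [0.8, -0.6, -1.0]
grip_width: 0.0443
grasp_force: 34.0
```

Emit:
{"name": "step_arm", "arguments": {
  "steps": [0,0,0,1.5,0,0,0,0,1.5,0,0,0,0,0,0]
}}

```text
time_s: 49.62
tool_pos: [0.59, 0.2015, 0.2245]
tool_rot: [-179.9, -0.0, 5.3]
force: [-3.0, -0.2, 5.2]
grip_width: 0.0443
grasp_force: 34.0
```

Emit:
{"name": "step_arm", "arguments": {
  "steps": [0.7,0,0,0,0,0.75,0,0,0,0,0.75,0,0,0,0,0.75,0,0,-35,0,0.75,0,0,-40,0,0.6,3,28,0,0,0.6,3,28,0,0,0.6,0,0,0,-10.2,0.6,0,0,0,-10.2,0.6,0,0,0,-10.2,0.6,0,0,0,-10.2,0.6,0,0,0,-10.2]
}}

```text
time_s: 51.12
tool_pos: [0.6007, 0.1462, 0.298]
tool_rot: [180.0, 0.0, 56.6]
force: [-0.3, 0.2, -0.1]
grip_width: 0.052
grasp_force: 0.0
```

Emit:
{"name": "step_arm", "arguments": {
  "steps": [0.6,0,0,0,-10.2,0.6,0,0,0,-10.2,0.6,0,0,0,-10.2,0.6,0,0,0,-10.2,0.6,0,0,0,-10.3,0.6,0,0,0,0,0.6,0,0,0,0]
}}

```text
time_s: 52.0
tool_pos: [0.6008, 0.1462, 0.2981]
tool_rot: [180.0, -0.0, 107.2]
force: [-0.3, -0.1, 0.4]
grip_width: 0.0522
grasp_force: 0.0
```

Run:
```python
from carton import *
go(st2w((-.077,-.146)),.197,107.65);print(w2st(env.get_obs()['tool_pos']))
t=cam('top'); 
for a,ap,w in tops(t,'x',zt=.065): print('t',a,np.round([w2st(p) for p in w],3).tolist())
```

```text
t 52.0 pos [0.6008 0.1462 0.2981] rot [180.    -0.   107.24] F [-0.3 -0.1  0.4] j7 13.4 | turn -0.4 dx,dy [59.6 12.2] dz 101.1
[-0.07638251 -0.20686654]
t 2765.0 [[-0.587, -1.006], [-0.704, -0.993], [-0.691, -0.868], [-0.574, -0.878]]
```

Emit:
{"name": "step_arm", "arguments": {
  "steps": [0.6,0,0,40,-0.4,0.6,0,0,40,0,0.6,0,0,21,0,0.6,9.8,2.1,0,0,0.6,7.8,1.7,0,0,0.6,4.9,1,0,0,0.6,4.9,1,0,0,0.6,4.9,1,0,0,0.6,4.9,1,0,0,0.6,4.9,1,0,0,0.6,4.9,1,0,0,0.6,4.9,1,0,0]
}}

```text
time_s: 53.55
tool_pos: [0.595, 0.1993, 0.197]
tool_rot: [-180.0, -0.0, 107.8]
force: [0.2, -2.4, 1.2]
grip_width: 0.052
grasp_force: 0.8
```

Emit:
{"name": "step_arm", "arguments": {
  "steps": [0.6,2.9,0.6,0,0,0.6,2,0.4,0,0,0.6,0,0,0,0]
}}

```text
time_s: 53.92
tool_pos: [0.5945, 0.2045, 0.197]
tool_rot: [-180.0, -0.0, 107.8]
force: [1.1, 0.1, -0.3]
grip_width: 0.0523
grasp_force: 0.1
```

Run:
```python
from h import *
go(st2w((-.077,-.146)),.197,107.65);print(w2st(env.get_obs()['tool_pos']))
```

```text
t 53.92 pos [0.5945 0.2045 0.197 ] rot [-1.8000e+02 -3.0000e-02  1.0784e+02] F [ 1.1  0.1 -0.3] j7 12.1 | turn 0.2 dx,dy [2.2 0.6] dz -0.0
[-0.07709294 -0.14823914]
```

Emit:
{"name": "step_arm", "arguments": {
  "steps": [0.6,2,0.4,0,0,0.6,1,0.2,0,0,0.6,0,0,0,0]
}}

```text
time_s: 54.3
tool_pos: [0.5943, 0.2061, 0.197]
tool_rot: [-180.0, 0.1, 107.8]
force: [-0.3, -4.2, 0.3]
grip_width: 0.052
grasp_force: 1.8
```

Emit:
{"name": "step_arm", "arguments": {
  "steps": [0.6,2,0.4,0,0,0.6,0,0,0,0]
}}

```text
time_s: 54.55
tool_pos: [0.5943, 0.2065, 0.197]
tool_rot: [-179.9, 0.2, 107.7]
force: [-0.5, -8.1, 1.4]
grip_width: 0.0523
grasp_force: 3.5
```

Emit:
{"name": "step_arm", "arguments": {
  "steps": [0.6,2,0.4,0,0,0.6,0,0,0,0]
}}

```text
time_s: 54.8
tool_pos: [0.5943, 0.2068, 0.197]
tool_rot: [-179.9, 0.3, 107.7]
force: [-1.2, -10.7, 2.2]
grip_width: 0.0523
grasp_force: 5.0
```

Firm contact at the expected place. I retreat and check.

Emit:
{"name": "step_arm", "arguments": {
  "steps": [0.6,-10,-2,0,0,0.6,0,0,-50,0,0.6,0,0,-60,0,0.6,0,0,-60,0,0.6,-50,0,0,0,0.6,-50,0,0,0,0.6,-50,0,0,0,0.6,-50,0,0,0,0.6,-50,0,0,0,0.6,-50,0,0,0,0.6,0,0,0,0]
}}

```text
time_s: 56.18
tool_pos: [0.6866, -0.09, 0.3672]
tool_rot: [180.0, 0.1, 107.4]
force: [0.5, 0.7, -0.1]
grip_width: 0.0522
grasp_force: 0.0
```

Run:
```python
from carton import *
t=cam('top','top15')
for a,ap,w in tops(t,'x',zt=.065): print('t',a,np.round([w2st(p) for p in w],3).tolist())
hsv=cv2.cvtColor(t['image'],cv2.COLOR_RGB2HSV)
m=(hsv[...,1]<60)&(hsv[...,2]>90); M=np.zeros_like(m); M[150:215,190:260]=1
k=(hsv[...,1]>110)&(hsv[...,0]<22); 
# labels: bright low-sat blobs enclosed by kraft block
n,lab,st,ce=cv2.connectedComponentsWithStats((m&M).astype(np.uint8))
for i in range(1,n):
    if st[i,4]>15: print(st[i],np.round(w2st(ray(t,ce[i],.065)),4))
g=hsv[...,2].astype(int); print('col 280',list(g[144:175,280])[::1]); print('col 280',g[195:215,280].tolist())
print(w2st(ray(t,(280,0),.028)),[ (r,np.round(w2st(ray(t,(285,r),.028)),4).tolist()) for r in (155,157,160,205,208,210)])
print('right end row 185',g[185,290:320].tolist(),w2st(ray(t,(305,185),.005)))
p=cam('top')
```

```text
t 2763.0 [[-0.587, -1.006], [-0.704, -0.993], [-0.691, -0.868], [-0.574, -0.878]]
t 2055.5 [[-0.03, -0.126], [-0.145, -0.148], [-0.142, -0.013], [-0.029, -0.015]]
[190 150  70  55 695] [-0.0174 -0.0783]
[190 160  70  55 905] [-0.1002 -0.1439]
[213 167   7  11  68] [-0.0502 -0.0726]
[230 185   7  12  66] [-0.1056 -0.1145]
[198 188   7  11  72] [-0.1048 -0.0301]
[231 212  29   3  58] [-0.1698 -0.1493]
col 280 [np.int64(118), np.int64(121), np.int64(121), np.int64(119), np.int64(120), np.int64(121), np.int64(123), np.int64(127), np.int64(151), np.int64(160), np.int64(147), np.int64(47), np.int64(50), np.int64(87), np.int64(160), np.int64(161), np.int64(160), np.int64(160), np.int64(160), np.int64(160), np.int64(160), np.int64(161), np.int64(159), np.int64(160), np.int64(160), np.int64(160), np.int64(161), np.int64(160), np.int64(160), np.int64(161), np.int64(160)]
col 280 [161, 161, 162, 161, 161, 161, 161, 162, 158, 149, 158, 135, 50, 48, 51, 64, 65, 61, 56, 47]
[ 0.46472556 -0.27975723] [(155, [-0.0123, -0.2542]), (157, [-0.018, -0.2538]), (160, [-0.0265, -0.253]), (205, [-0.1515, -0.2424]), (208, [-0.1596, -0.2417]), (210, [-0.1651, -0.2413])]
right end row 185 [109, 102, 72, 27, 29, 31, 33, 36, 36, 38, 39, 41, 41, 44, 45, 46, 47, 48, 48, 50, 50, 51, 52, 52, 53, 54, 54, 55, 55, 56] [-0.09706305 -0.30059589]
```

Run:
```python
from h import *
t=cam('top'); g=cv2.cvtColor(t['image'],cv2.COLOR_RGB2GRAY).astype(float)
N=[];F=[]
for x in range(236,302,3):
    d=np.diff(g[200:216,x]); i=d.argmin(); N.append(w2st(ray(t,(x,200.5+i+.5),.028)))
    d=np.diff(g[150:162,x]); i=d.argmin(); F.append(w2st(ray(t,(x,150.5+i+.5),.028)))
for P,n in((N,'near outer'),(F,'far inner')):
    P=np.array(P); k=np.polyfit(P[:,1],P[:,0],1); r=P[:,0]-np.polyval(k,P[:,1]); print(n,'slope',k[0],'x at -.134',np.polyval(k,-.134),'rms',r.std())
```

```text
near outer slope -0.025941043438940055 x at -.134 -0.15656380925083505 rms 0.004749914232760126
far inner slope 0.04840350890370255 x at -.134 -0.008426277709298682 rms 0.0045769561562612115
```

Emit:
{"name": "step_arm", "arguments": {
  "steps": [0.6,50,0,-20,0,0.6,50,0,-20,0,0.6,50,-20,-10,6,0.6,10,-20,0,6,0.6,0,0,0,0,0.6,0,0,0,0]
}}

```text
time_s: 57.08
tool_pos: [0.6005, 0.0584, 0.4174]
tool_rot: [179.9, -0.0, 96.0]
force: [0.3, -0.0, 0.1]
grip_width: 0.0519
grasp_force: 0.0
```

Run:
```python
from h import *
c=cam('wrist','w16'); g=cv2.GaussianBlur(cv2.cvtColor(c['image'],cv2.COLOR_RGB2GRAY),(3,3),0).astype(float)
o=env.get_obs(); print(o['tool_pos'],o['tool_rot'][2])
print('expected px: ',{k:np.round(proj(c,[*st2w(p),.028]),0).tolist() for k,p in {'FL':(0,0),'FR':(0,-.268),'NR':(-.154,-.268),'NL':(-.154,0)}.items()})
def edge(x0,side,y,n=61):
    s=np.linspace(-.012,.012,n); uv=[proj(c,[*st2w((x0+q,y)),.028]) for q in s]
    v=np.array([g[int(round(b)),int(round(a))] if 0<=b<228 and 0<=a<640 else np.nan for a,b in uv]); return s,v
for x0 in (-.154,-.008,0.):
    for y in (-.25,-.22,-.19,-.165):
        s,v=edge(x0,1,y); print(x0,y,np.round(v[::4]).tolist())
```

```text
[0.60065208 0.05780544 0.41719661] 95.89750889890212
expected px:  {'FL': [419.0, -164.0], 'FR': [399.0, 151.0], 'NR': [251.0, 150.0], 'NL': [239.0, -166.0]}
-0.154 -0.25 [94.0, 94.0, 92.0, 92.0, 92.0, 91.0, 89.0, 93.0, 104.0, 127.0, 132.0, 130.0, 100.0, 81.0, 88.0, 109.0]
-0.154 -0.22 [90.0, 90.0, 89.0, 89.0, 90.0, 90.0, 91.0, 97.0, 109.0, 128.0, 131.0, 129.0, 118.0, 81.0, 86.0, 107.0]
-0.154 -0.19 [90.0, 91.0, 90.0, 88.0, 88.0, 89.0, 91.0, 93.0, 112.0, 128.0, 130.0, 127.0, 116.0, 78.0, 85.0, 106.0]
-0.154 -0.165 [87.0, 87.0, 89.0, 89.0, 88.0, 86.0, 89.0, 92.0, 111.0, 126.0, 128.0, 126.0, 97.0, 79.0, 82.0, 103.0]
-0.008 -0.25 [199.0, 203.0, 203.0, 196.0, 146.0, 108.0, 75.0, 127.0, 166.0, 201.0, 204.0, 197.0, 185.0, 159.0, 156.0, 157.0]
-0.008 -0.22 [191.0, 203.0, 203.0, 184.0, 126.0, 96.0, 76.0, 97.0, 173.0, 194.0, 204.0, 198.0, 192.0, 192.0, 194.0, 193.0]
-0.008 -0.19 [190.0, 200.0, 201.0, 164.0, 130.0, 82.0, 75.0, 97.0, 171.0, 193.0, 203.0, 199.0, 195.0, 199.0, 190.0, 164.0]
-0.008 -0.165 [203.0, 203.0, 193.0, 175.0, 115.0, 75.0, 70.0, 105.0, 144.0, 196.0, 202.0, 201.0, 191.0, 197.0, 201.0, 203.0]
0.0 -0.25 [108.0, 75.0, 127.0, 166.0, 201.0, 204.0, 197.0, 185.0, 159.0, 156.0, 157.0, 158.0, 156.0, 155.0, 155.0, 156.0]
0.0 -0.22 [96.0, 76.0, 97.0, 173.0, 194.0, 204.0, 198.0, 192.0, 192.0, 194.0, 193.0, 193.0, 194.0, 195.0, 195.0, 196.0]
0.0 -0.19 [82.0, 75.0, 97.0, 171.0, 193.0, 203.0, 199.0, 195.0, 199.0, 190.0, 164.0, 94.0, 79.0, 76.0, 76.0, 76.0]
0.0 -0.165 [75.0, 70.0, 105.0, 144.0, 196.0, 202.0, 201.0, 191.0, 197.0, 201.0, 203.0, 203.0, 203.0, 203.0, 203.0, 203.0]
```

The tray edges lie within 1 mm of the seated position and parallel to the stop, and the carton spacings are 42.5 and 41.9 mm. I hand in.

```bash
python3 -c "
from cell import env
print(env.sign_off())"
```

```text
the job is handed in; nothing more can be done
None
```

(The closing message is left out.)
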